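Case the reference blocks, turn the case over and park it between the anvils

TASK

Lay every reference block that is on the bench (the 50 mm metal discs) flat into the open clamshell case, one to a nest, then swing the lid fully shut. Turn the whole closed case over so that its grey base is uppermost and it lies flat on its blue lid, and leave it on the bench midway between the V-anvil and the flat anvil, its long side square across the line between them. Do not shift the anvils.

Things in the scene. Friction and masses are not known exactly. Their poses are not given: they have to be found in the camera images.
- case: Clamshell case, shut 62 (x) x 180 (y) x 40 (z) mm without its tab, 0.4 kg empty. Origin: centre of the underside of the grey base half, which is 20 mm high and stands on the bench at first. x: across, from the free edge to the hinge edge; y: along it; z: from base to lid. Shut, the flush side walls at x = -31 and +31 can be gripped across; it stands stably on either end face.
- nest_mid (a point): Floor centre of the middle of three square nests in the base, 53 mm wide, at case frame (0, 0, 15) mm; the other two are at y = -57 and +57 mm. The nest rims are at z = 20 mm, so a seated block stands 5 to 7 mm proud. Thin walls part the nests.
- lid (a joint): Lid angle: 0 shut, grows as it opens, starts 2.45 to 2.75 rad (2.75 is the stop). Stiff hinge, 0.09 N m of friction: the lid stays at any angle, also upside down. The blue lid is 20 mm thick with the base's outline, hollowed 9 mm deep in three bays for the proud tops of the blocks, and has no wall on most of its hinge side.
- lid_hinge (a point): Point on the hinge axis at mid length: case frame (31, 0, 20) mm; the axis runs along the case's y. At lid angle q the lid's free edge lies from here, in the case frame, along (-cos q, 0, sin q), and its outer face looks along (sin q, 0, cos q).
- lid_tab (a point): Point in the lid's orange tab: 24 mm wide (case y), 12 mm thick, sticking out 32 mm from the middle of the lid's free edge, with room for a finger on each side (y). The point is 10 mm from its outer end, 84 mm from the hinge axis towards the free edge and 8 mm to the outer side; shut, it is at case frame (-53, 0, 28) mm.
- steel_1: Steel (silver grey) hardness reference block, a plain flat disc 50 mm across and 12 mm thick, grasped round its side (mass 0.04 kg). Origin: centre of its underside, z up at the start. May be absent in a run.
- steel_2: Steel (silver grey) hardness reference block, a plain flat disc 50 mm across and 12 mm thick, grasped round its side (mass 0.04 kg). Origin: centre of its underside, z up at the start. May be absent in a run.
- brass_1: Brass (yellow) hardness reference block, a plain flat disc 50 mm across and 10 mm thick, grasped round its side (mass 0.04 kg). Origin: centre of its underside, z up at the start. May be absent in a run.
- brass_2: Brass (yellow) hardness reference block, a plain flat disc 50 mm across and 10 mm thick, grasped round its side (mass 0.04 kg). Origin: centre of its underside, z up at the start. May be absent in a run.
- v_anvil: Black V-anvil, 88 mm across, 50 mm high, two prongs with a V groove between them along its x axis; loose. Origin: underside centre. The flat anvil stands 300 mm from it along its -y axis, so the midpoint between them is at (0, -150) mm in its frame; the case's long side belongs parallel to this anvil's x axis.
- flat_anvil: Black flat anvil with a light round top, 62 mm across, 28 mm high; loose. Origin: centre of its underside.
- console_foot (a point): Fixed obstacle: middle of the front foot of the white hardness tester, on the bench. Its console is 150 mm wide (world y, centred here) and runs away from the robot (+x) from this point, 60 mm high for the first 100 mm, 130 mm high beyond; the tester's stage and column overhang it from about 110 mm behind this point, above z = 330 mm.

How it is judged:
By the outcome, as a careful person would: the job done as asked, in the order asked, and still so for the second after the job is handed in, with the robot touching nothing.
Of steel_1, steel_2, brass_1, brass_2 only 2 to 3 are there at a start; the rules pass over those that are not, and their reading is None.
At some moment in a run one of steel_1, steel_2, brass_1, brass_2 may be knocked a few centimetres aside while the robot is not near it.
It also fails if it takes over 210 s, if anything falls off the work surface, if the arm or the gripper's body presses on something with over 40 N, if the wrist force passes 120 N, or if a joint passes its speed limit or range.

ROBOT

A 6-joint arm with a two-finger parallel gripper is mounted at the origin on a cart in front of the work surface, level with it; the furniture and walls round the work are solid. World frame = base frame: x ahead of the robot, y to its left, z up, the work surface at z = 0. Lengths are in m, angles in rad, forces in N, time in s.
With the tool pointing down it reaches from about 0.275 to 1 m from the base axis. Payload 8.4 kg.
Tool frame: the origin (TCP) lies between the finger pads; the fingertips stand 19 mm ahead of it and the grasp point (between the pads) is the TCP (r.nose_length is the distance from the TCP to the fingertips, in m); z points along the fingers, y is the line along which they close (so a half turn about z gives the same grasp; the last joint's range is limited). The gripper opens to 85 mm and grips with 20 to 120 N. Pads are 22 mm wide; open, the fingers measure 114 mm over their backs; the gripper's body (76 mm by 85 mm) begins 54 mm behind the grasp point. The pads swing forward as they close: fully open they stand 13 mm farther back than shut.
Start: joints at [-1.16, 0.353, 1.633, -0, 1.155, -0.002], TCP at [0.251, -0.573, 0.25] pointing down, gripper open.
Joint ranges: [-2.63, 2.63], [-0.92, 2.1], [0.06, 2.66], [-1.3, 4.44], [0, 2.69], [-3.02, 3.02]. Speed limits (rad/s): [2.22, 2.22, 2.79, 3.14, 3.14, 3.14].

INTERFACE

Orientations are given as [roll, pitch, yaw] about the fixed x, y, z axes, in that order (R = Rz(yaw) Ry(pitch) Rx(roll)).
In Python, from cell import r gives the robot as it stands.
- The arm moves only by the tool inch_along, called after "Request:" as name(argument=value, ...) on one line, values as JSON. Schema: {"type":"object","properties":{"moves":{"type":"string"},"only":{"type":"string"},"quiet":{"type":"boolean"},"lines":{"type":"string"}},"required":["moves"],"additionalProperties":false}. moves is a string of 1 to 5 rows, parted by semicolons, with the numbers parted by commas; each row has 7 numbers: a rotation vector rx, ry, rz in rad, then dx, dy, dz in m, then the opening from 0.0 (shut) to 1.0 (fully open); each row is the pose to reach, as a shift and turn from the pose commanded when the call began, along the tool's axes at that moment; what a row does not reach only later rows make up. A row lasts 1/8 s, in which the tool goes at most 0.0625 m and 0.188 rad, less where a joint would pass 70% of its speed; a pose out of reach is approached as far as the arm can. The fingers move at their own pace and stop on an object; the grip force is fixed at half the most. Time passes only in rows, so rows that do not move let the fingers close. The tool returns the time, the measured TCP pose, the force, the opening and the grip force at its end. only (a regular expression) keeps the lines of the reply that match it, lines (a string "A,B") keeps lines A to B, and quiet returns only ok. Input that does not fit is refused with a message, and nothing moves.
- r.get_obs(): the state, without advancing time (a new reading comes with each control period).
- r.camera(name): name is "side" or "top"; returns the picture (420x560x3 uint8, red, green, blue); there is no depth.
- r.camera_model(name): a dict with "K" (3x3 intrinsics, pixels), "k1" (the pictures are not rectified: a ray, as slopes to the right and down, at radius r is drawn at 1 + k1 r^2 times it, then the intrinsics apply), "extrinsics" (4x4, takes a point from camera to world coordinates). Camera axes: x right, y up, looking along -z (the intrinsics and any distortion apply to the point x, -y, -z); pixel columns grow to the right and rows downward; lengths in m; the calibration is good to about 2 mm. A picture is of the moment at which its call begins. camera_model takes no time and is no camera call.
- r.finish_job(): hands the job in; it is judged then, once.
The state is a dict: "t": time; "joint_pos": joint angles; "dq": joint speeds; "tau": joint torques, N m; "eef_pos": TCP position; "tcp_rot": TCP orientation; "force": force on the tool from outside, world axes, zero at the start; "moment": the same for the moment, N m; "width": opening from 0.0 (shut) to 1.0 (fully open); "finger_force": force on a finger pad.
Only numpy, scipy, OpenCV 4.12 (cv2) and the standard library are available. Lean on these libraries where they do the work, as an engineer would, in place of code of your own. Each camera call takes 0.05 s, during which the arm holds its last target. There are 200 camera calls.

## Working session

There is one attempt and no reset: what is moved stays moved. The work goes in short steps, Python scripts to look and compute and a tool call to move; the robot and the scene stay as the last step left them, time stands still between calls to the robot, and variables do not carry over. Pictures are saved under pics/ and viewed, at most 14 in all, crops included, and the job is handed in when it is done.

```bash
ls; mkdir -p pics; cat > h.py <<'E'
import numpy as np, cv2
from cell import r
from scipy.spatial.transform import Rotation as R
def snap(n,f):
    im=r.camera(n); cv2.imwrite('pics/'+f,im[:,:,::-1]); return im
def ray(n,u,v):
    m=r.camera_model(n);K=np.array(m['K']);E=np.array(m['extrinsics'])
    x=(u-K[0,2])/K[0,0];y=(v-K[1,2])/K[1,1];rd=np.hypot(x,y);s=rd
    for _ in range(30): s=rd/(1+m['k1']*s*s)
    f=s/rd if rd>0 else 1
    d=E[:3,:3]@np.array([x*f,-y*f,-1]);return E[:3,3],d/np.linalg.norm(d)
def onz(n,u,v,z):
    o,d=ray(n,u,v);return o+d*(z-o[2])/d[2]
def proj(n,p):
    m=r.camera_model(n);K=np.array(m['K']);E=np.array(m['extrinsics'])
    c=E[:3,:3].T@(np.array(p)-E[:3,3]);x,y=c[0]/-c[2],-c[1]/-c[2];f=1+m['k1']*(x*x+y*y)
    return K[0,0]*x*f+K[0,2],K[1,1]*y*f+K[1,2]
E
python3 - <<'E'
from h import *
print({k:np.round(v,3).tolist() for k,v in r.get_obs().items()})
for n in('top','side'):
    snap(n,n+'0.png'); print(n,{k:np.round(v,3).tolist() for k,v in r.camera_model(n).items()})
E
```

```text
cell.py
pics
{'t': 0.0, 'joint_pos': [-1.16, 0.354, 1.634, -0.0, 1.155, -0.002], 'dq': [0.002, 0.002, 0.0, 0.002, -0.002, 0.001], 'tau': [0.001, -60.525, -34.206, 0.0, 0.009, 0.0], 'eef_pos': [0.251, -0.572, 0.25], 'tcp_rot': [-3.14, 0.0, 0.413], 'force': [0.531, -0.245, -0.359], 'moment': [0.014, -0.018, -0.002], 'finger_force': 0.0, 'width': 0.998}
top {'K': [[413.224, 0.0, 273.868], [0.0, 413.224, 210.811], [0.0, 0.0, 1.0]], 'k1': -0.125, 'extrinsics': [[-0.005, 0.997, -0.076, 0.384], [-1.0, -0.004, 0.011, -0.087], [0.011, 0.076, 0.997, 1.048], [0.0, 0.0, 0.0, 1.0]]}
side {'K': [[428.474, 0.0, 284.327], [0.0, 428.474, 211.182], [0.0, 0.0, 1.0]], 'k1': -0.139, 'extrinsics': [[-0.97, 0.115, -0.214, 0.251], [-0.242, -0.385, 0.891, 0.863], [0.02, 0.916, 0.401, 0.482], [0.0, 0.0, 0.0, 1.0]]}
```

View pics/top0.png

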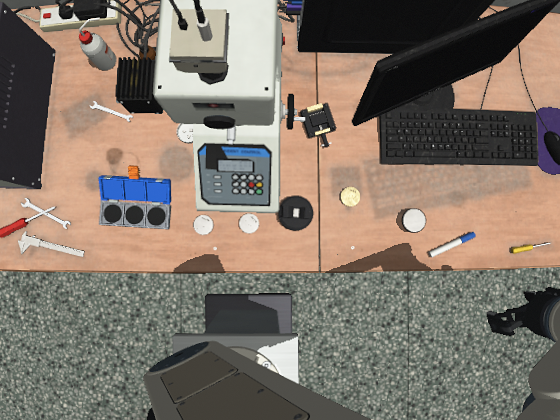

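View pics/side0.png

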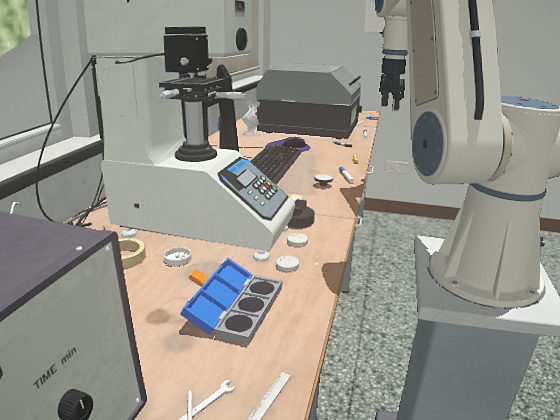

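The top view shows the case at (135,203) with its lid open towards +x. The three discs are silver at (203,225) and (249,223), and brass at (350,197). The V-anvil is at (295,212) and the flat anvil at (413,220), about 118 px apart, which is roughly 300 mm. The side view agrees. Next I'll measure them.

```bash
cat >> h.py <<'E'
def discs(im):
    hsv=cv2.cvtColor(im,cv2.COLOR_RGB2HSV).astype(int);H,S,V=hsv[...,0],hsv[...,1],hsv[...,2]
    out=[]
    for name,m in (('silver',(V>165)&(S<45)),('brass',(V>150)&(S>60)&(H>17)&(H<32))):
        m=m.astype(np.uint8); m[:170]=0; m[268:]=0
        m=cv2.morphologyEx(m,cv2.MORPH_OPEN,np.ones((3,3)))
        for c in cv2.findContours(m,0,2)[0]:
            a=cv2.contourArea(c)
            if 150<a<800:
                (u,v),rr=cv2.minEnclosingCircle(c)
                if a/(np.pi*rr*rr)<.7: continue
                out.append((name,round(u,1),round(v,1),round(rr,1),np.round(onz('top',u,v,.012),4).tolist()))
    return out
E
python3 - <<'E'
from h import *
im=cv2.imread('pics/top0.png')[:,:,::-1].copy()
for d in discs(im): print(d)
hsv=cv2.cvtColor(im,cv2.COLOR_RGB2HSV).astype(int)
for nm,m in (('blue',(abs(hsv[...,0]-110)<12)&(hsv[...,1]>150)&(hsv[...,2]>100)),('orange',(abs(hsv[...,0]-10)<6)&(hsv[...,1]>190)&(hsv[...,2]>150))):
    m=m.astype(np.uint8); m[:,230:]=0
    for c in cv2.findContours(m,0,2)[0]:
        if cv2.contourArea(c)>30: print(nm,cv2.contourArea(c),cv2.boxPoints(cv2.minAreaRect(c)).round(1).tolist())
a=cv2.resize(im[160:245,85:185],None,fx=6,fy=6,interpolation=cv2.INTER_CUBIC)
b=cv2.resize(im[180:245,265:440],None,fx=4.5,fy=4.5,interpolation=cv2.INTER_CUBIC)
cv2.imwrite('pics/a.png',a[:,:,::-1]);cv2.imwrite('pics/b.png',b[:,:,::-1])
E
```

```text
('silver', 202.9, 224.4, 9.8, [0.4301, 0.0799, 0.012])
('silver', 248.6, 222.8, 9.9, [0.4336, -0.0351, 0.012])
('silver', 413.7, 219.9, 11.5, [0.4388, -0.4562, 0.012])
blue 1458.5 [[97.69999694824219, 199.10000610351562], [99.0999984741211, 174.8000030517578], [171.3000030517578, 179.10000610351562], [169.89999389648438, 203.39999389648438]]
blue 36.0 [[222.0, 147.0], [229.0, 147.0], [229.0, 154.0], [222.0, 154.0]]
orange 88.0 [[128.0, 166.0], [137.0, 166.0], [137.0, 178.0], [128.0, 178.0]]
```

View pics/a.png

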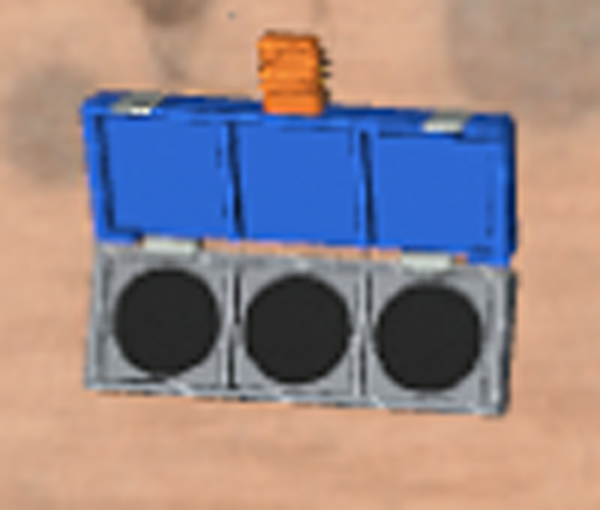

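View pics/b.png

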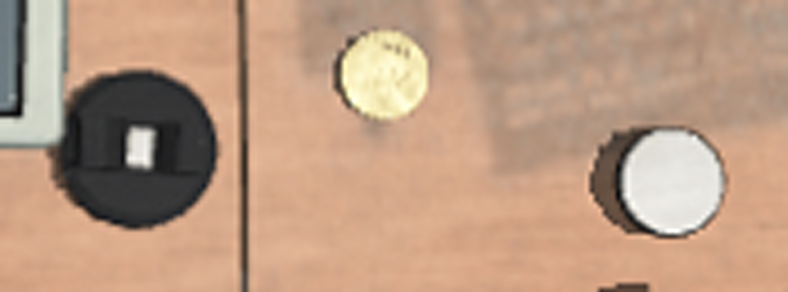

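The case crop shows dark nest-floor circles at crop (167,322), (298,329) and (429,337), with the tab at (292,72). The anvil crop shows the V-anvil's black disc centred at about (137,149), the brass disc at (384,75) and the flat anvil's top at (673,182).

```bash
python3 - <<'E'
from h import *
im=cv2.imread('pics/top0.png')[:,:,::-1].copy()
hsv=cv2.cvtColor(im,cv2.COLOR_RGB2HSV).astype(int)
m=(hsv[...,2]<75).astype(np.uint8); m[:195]=0;m[232:]=0
for c in cv2.findContours(m,0,2)[0]:
    if cv2.contourArea(c)>60:
        (u,v),rr=cv2.minEnclosingCircle(c); M=cv2.moments(c);cu,cv_=M['m10']/M['m00'],M['m01']/M['m00']
        print('dark',round(u,1),round(v,1),round(rr,1),'cent',round(cu,1),round(cv_,1),'z15',onz('top',cu,cv_,.015).round(4),'z25',onz('top',u,v,.02).round(4))
print('brass',onz('top',265+384/4.5,180+75/4.5,.01).round(4))
print('flat',onz('top',413.7,219.9,.028).round(4))
F=[onz('top',85+a/6,160+b/6,.02) for a,b in((98,250),(512,262),(503,412),(88,388))]
print('base rim',np.round(F,4).tolist())
print('tab end',[onz('top',85+a/6,160+b/6,.06).round(3).tolist() for a,b in((262,35),(318,35))])
E
```

```text
dark 156.0 215.9 9.1 cent 155.9 215.8 z15 [0.452  0.1992 0.015 ] z25 [0.4515 0.1975 0.02  ]
dark 134.2 214.6 9.1 cent 134.1 214.5 z15 [0.4555 0.2557 0.015 ] z25 [0.455  0.2538 0.02  ]
dark 112.0 214.0 9.5 cent 112.2 213.4 z15 [0.4585 0.313  0.015 ] z25 [0.4566 0.3116 0.02  ]
dark 294.8 212.9 17.7 cent 294.9 212.8 z15 [ 0.458  -0.1513  0.015 ] z25 [ 0.4574 -0.1506  0.02  ]
brass [ 0.4989 -0.2932  0.01  ]
flat [ 0.4379 -0.4504  0.028 ]
base rim [[0.4882, 0.3407, 0.02], [0.4821, 0.1615, 0.02], [0.4193, 0.1645, 0.02], [0.4296, 0.3435, 0.02]]
tab end [[0.572, 0.257, 0.06], [0.572, 0.234, 0.06]]
```

Request:
inch_along(moves="0,0,0.18,0,0,-0.03,1;0,0,0.36,0,0,-0.03,1;0,0,0.413,0,0,-0.03,1")

```text
t: 0.48
eef_pos: [0.2507, -0.5724, 0.2803]
tcp_rot: [3.142, 0.0, -0.004]
force: [0.5, 0.8, 0.1]
width: 0.999
finger_force: 0.0
```

Request:
inch_along(moves="0,0,0,0.02,-0.055,0,1;0,0,0,0.04,-0.11,0,1;0,0,0,0.06,-0.165,0,1;0,0,0,0.08,-0.22,0,1;0,0,0,0.1,-0.275,0,1")

```text
t: 1.1
eef_pos: [0.351, -0.2957, 0.2801]
tcp_rot: [-3.141, -0.0, -0.001]
force: [1.0, -0.1, -0.9]
width: 1.003
finger_force: 0.0
```

Request:
inch_along(moves="0,0,0,0.02,-0.055,0,1;0,0,0,0.04,-0.11,0,1;0,0,0,0.06,-0.165,0,1;0,0,0,0.08,-0.22,0,1;0,0,0,0.083,-0.262,0,1")

```text
t: 1.72
eef_pos: [0.4345, -0.0333, 0.2802]
tcp_rot: [-3.141, -0.0, 0.001]
force: [1.0, -0.3, -0.1]
width: 1.0
finger_force: 0.0
```

Request:
inch_along(moves="0,0,0,0,0,0.06,1;0,0,0,0,0,0.12,1;0,0,0,0,0,0.16,1;0,0,0,0,0,0.16,1")

```text
t: 2.22
eef_pos: [0.4315, -0.0353, 0.1181]
tcp_rot: [-3.141, 0.006, -0.0]
force: [-0.1, -0.4, 0.8]
width: 0.999
finger_force: 0.0
```

```bash
python3 - <<'E'
from h import *
print(r.nose_length, onz('top',235,209,.0),onz('top',235,209,.03), onz('top',250,268,0))
im=snap('top','top1.png')
for d in discs(im): print(d)
snap('side','side1.png')
E
```

```text
0.019 [4.69520348e-01 2.20681150e-04 0.00000000e+00] [ 0.46708637 -0.00226573  0.03      ] [ 0.32005143 -0.03771379  0.        ]
('silver', 413.8, 220.0, 11.4, [0.4384, -0.4564, 0.012])
```

View pics/side1.png

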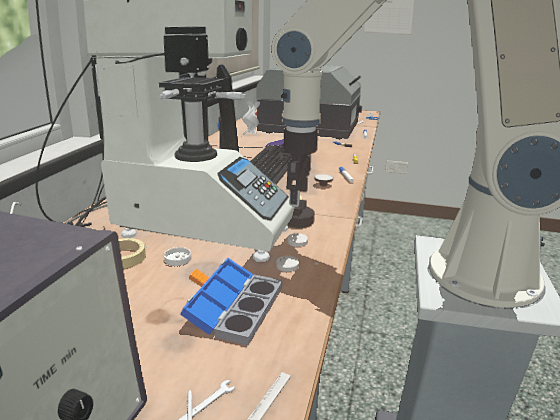

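Side view: the gripper is above the disc at (298,240), and the second disc at (288,263) is where it was. Now I'll descend and grip it.

Request:
inch_along(moves="0,0,0,0,0,0.05,1;0,0,0,0,0,0.08,1;0,0,0,0,0,0.096,1;0,0,0,0,0,0.099,1")

```text
t: 2.82
eef_pos: [0.435, -0.0357, 0.0222]
tcp_rot: [3.141, -0.002, -0.0]
force: [0.6, 1.1, 1.1]
width: 1.003
finger_force: 0.0
```

Request:
inch_along(moves="0,0,0,0,0,0,0.5;0,0,0,0,0,0,0.3;0,0,0,0,0,0,0.3;0,0,0,0,0,0,0.3")

```text
t: 3.32
eef_pos: [0.4348, -0.0356, 0.023]
tcp_rot: [3.141, -0.002, -0.0]
force: [-3.4, 0.9, 19.9]
width: 0.553
finger_force: 58.3
```

Request:
inch_along(moves="0,0,0,0,0,-0.003,0.3;0,0,0,-0.02,0,-0.003,0.3;0,0,0,-0.045,0,-0.003,0.3;0,0,0,-0.045,0,-0.003,0.7;0,0,0,-0.045,0,-0.003,0.8")

```text
t: 3.95
eef_pos: [0.3904, -0.0357, 0.0247]
tcp_rot: [3.141, -0.002, -0.0]
force: [0.3, -0.2, 0.3]
width: 0.798
finger_force: 0.0
```

Request:
inch_along(moves="0,0,0,0,0,-0.01,0.9;0,0,0.188,0,0,-0.01,1;0,0,0.376,0,0,-0.01,1;0,0,0.564,0,0,-0.01,1;0,0,0.752,0,0,-0.01,1")

```text
t: 4.58
eef_pos: [0.3899, -0.0356, 0.035]
tcp_rot: [-3.141, -0.001, -0.756]
force: [-0.2, 0.3, 0.1]
width: 0.996
finger_force: 0.0
```

Request:
inch_along(moves="0,0,0.188,0,0,0,1;0,0,0.376,0,0,0,1;0,0,0.564,0,0,0,1;0,0,0.752,0,0,0,1;0,0,0.819,0,0,0,1")

```text
t: 5.2
eef_pos: [0.3897, -0.0379, 0.0349]
tcp_rot: [-3.139, 0.007, -1.568]
force: [-0.7, 0.1, 0.5]
width: 1.0
finger_force: 0.0
```

Request:
inch_along(moves="0,0,0,0,0,0.008,1;0,0,0,0,0,0.01,0.4;0,0,0,0,0,0.01,0.3;0,0,0,0,0,0.01,0.3;0,0,0,0,0,0.01,0.3")

```text
t: 5.82
eef_pos: [0.3884, -0.0378, 0.0247]
tcp_rot: [-3.141, 0.007, -1.566]
force: [-2.7, 0.6, 12.5]
width: 0.545
finger_force: 59.4
```

Request:
inch_along(moves="0,0,0,0,0,-0.05,0.3;0,0,0,0,0,-0.08,0.3;0,0,0.06,0,0,-0.08,0.3")

```text
t: 6.2
eef_pos: [0.3889, -0.046, 0.1055]
tcp_rot: [-3.134, 0.024, -1.619]
force: [0.2, 0.2, -0.2]
width: 0.537
finger_force: 61.4
```

```bash
python3 - <<'E'
from h import *
im=cv2.imread('pics/side0.png')[:,:,::-1].copy()
hsv=cv2.cvtColor(im,cv2.COLOR_RGB2HSV).astype(int)
m=(hsv[...,2]<60).astype(np.uint8); m[:275]=0;m[335:]=0;m[:,:222]=0;m[:,280:]=0
S=[]
for c in cv2.findContours(m,0,2)[0]:
    if cv2.contourArea(c)>80:
        M=cv2.moments(c);u,v=M['m10']/M['m00'],M['m01']/M['m00'];S.append((u,v));print(cv2.contourArea(c),round(u,1),round(v,1),onz('side',u,v,.015).round(4))
for t,(u,v) in zip([(112.2,213.4),(134.1,214.5),(155.9,215.8)],sorted(S)):
    o,d=ray('top',*t);p,e=ray('side',u,v)
    s=np.linalg.lstsq(np.c_[d,-e],p-o,rcond=None)[0];a,b=o+d*s[0],p+e*s[1];print(((a+b)/2).round(4),np.linalg.norm(a-b).round(4))
E
```

```bash
python3 - <<'E'
from h import *
o=r.get_obs();print(o['eef_pos'],o['tcp_rot'],o['joint_pos'])
im=cv2.imread('pics/side0.png')[:,:,::-1].copy()
hsv=cv2.cvtColor(im,cv2.COLOR_RGB2HSV).astype(int)
print(hsv[322,238],hsv[288,262])
m=((hsv[...,2]<85)&(hsv[...,1]<120)).astype(np.uint8); m[:275]=0;m[335:]=0;m[:,:222]=0;m[:,:]*=1;m[:,285:]=0
m=cv2.morphologyEx(m,cv2.MORPH_OPEN,np.ones((5,5)))
S=[]
for c in cv2.findContours(m,0,2)[0]:
    print(cv2.contourArea(c),cv2.boundingRect(c))
    if cv2.contourArea(c)>80:
        M=cv2.moments(c);u,v=M['m10']/M['m00'],M['m01']/M['m00'];S.append((u,v));print(round(u,1),round(v,1),onz('side',u,v,.015).round(4))
if len(S)==3:
  for t,(u,v) in zip([(112.2,213.4),(134.1,214.5),(155.9,215.8)],sorted(S)):
    o,d=ray('top',*t);p,e=ray('side',u,v)
    s=np.linalg.lstsq(np.c_[d,-e],p-o,rcond=None)[0];a,b=o+d*s[0],p+e*s[1];print(((a+b)/2).round(4),np.linalg.norm(a-b).round(4))
E
```

```text
[ 0.38893377 -0.04604042  0.10552513] [-3.13428638  0.02428722 -1.61856101] [-0.14221106  0.21692456  2.23913831  0.03950902  0.68092654  3.01659256]
[167  22  83] [ 3 25 90]
70.5 (226, 318, 10, 11)
16.0 (236, 315, 5, 5)
33.0 (239, 301, 6, 8)
```

Request:
inch_along(moves="0,0,-0.188,0,0,0,0.3;0,0,-0.376,0,0,0,0.3;0,0,-0.564,0,0,0,0.3;0,0,-0.752,0,0,0,0.3;0,0,-0.94,0,0,0,0.3")

```text
t: 6.82
eef_pos: [0.3865, -0.0462, 0.1027]
tcp_rot: [-3.121, 0.014, -0.676]
force: [-1.2, -1.0, -0.3]
width: 0.541
finger_force: 61.5
```

Request:
inch_along(moves="0,0,-0.188,0,0,0,0.3;0,0,-0.376,0,0,0,0.3;0,0,-0.564,0,0,0,0.3;0,0,-0.752,0,0,0,0.3;0,0,-0.94,0,0,0,0.3")

```text
t: 7.45
eef_pos: [0.3865, -0.0462, 0.1026]
tcp_rot: [-3.118, -0.008, 0.261]
force: [-0.1, 0.4, -0.3]
width: 0.539
finger_force: 61.5
```

Request:
inch_along(moves="0,0,-0.188,0,0,0,0.3;0,0,-0.376,0,0,0,0.3;0,0,-0.564,0,0,0,0.3;0,0,-0.752,0,0,0,0.3;0,0,-0.94,0,0,0,0.3")

```text
t: 8.07
eef_pos: [0.3865, -0.0462, 0.1026]
tcp_rot: [-3.135, -0.024, 1.199]
force: [0.0, 0.1, -0.4]
width: 0.539
finger_force: 61.5
```

Request:
inch_along(moves="0,0,-0.188,0,0,0,0.3;0,0,-0.325,0,0,0,0.3;0,0,-0.325,0,0,0,0.3")

```text
t: 8.45
eef_pos: [0.3866, -0.0462, 0.1028]
tcp_rot: [3.141, -0.025, 1.517]
force: [-0.8, 0.7, -0.1]
width: 0.544
finger_force: 61.5
```

```bash
python3 - <<'E'
from h import *
im=cv2.imread('pics/side0.png')
cv2.imwrite('pics/s0c.png',cv2.resize(im[250:350,170:290],None,fx=6,fy=6,interpolation=cv2.INTER_CUBIC))
E
```

```text
(no output)
```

View pics/s0c.png

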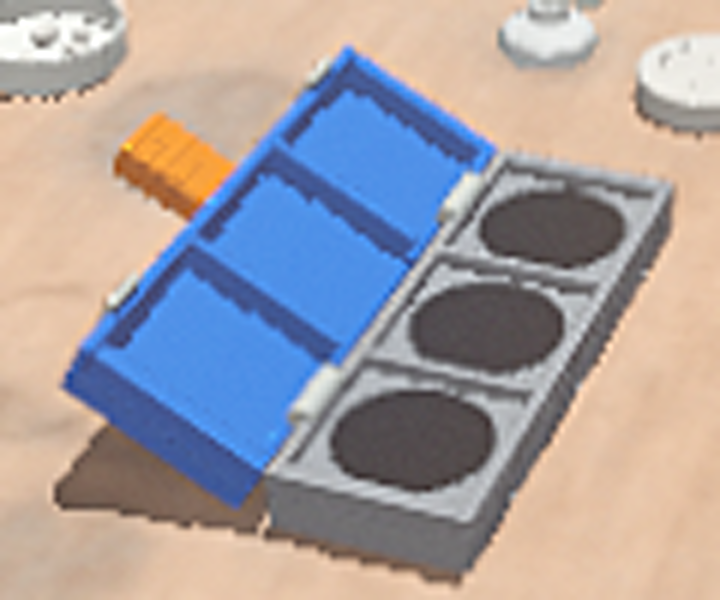

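Side crop: the nest floors sit at crop (413,440), (487,328) and (553,229). The lid is open, with the tab at (175,165).

```bash
cat >> h.py <<'E'
def rel(pos,rpy):
    o=r.get_obs();R0=R.from_euler('xyz',o['tcp_rot']);Rt=R.from_euler('xyz',rpy)
    print('pose',np.round(o['eef_pos'],4),np.round(o['tcp_rot'],3),'rv',(R0.inv()*Rt).as_rotvec().round(4),'d',R0.inv().apply(np.array(pos)-o['eef_pos']).round(4))
E
python3 - <<'E'
from h import *
S=[(413,440),(487,328),(553,229)]
for t,(u,v) in zip([(112.2,213.4),(134.1,214.5),(155.9,215.8)],S):
    u,v=170+u/6,250+v/6
    print('side',onz('side',u,v,.015).round(4),end=' ')
    o,d=ray('top',*t);p,e=ray('side',u,v)
    s=np.linalg.lstsq(np.c_[d,-e],p-o,rcond=None)[0];a,b=o+d*s[0],p+e*s[1];print(((a+b)/2).round(4),np.linalg.norm(a-b).round(4))
rel([0.452,0.1992,0.12],[np.pi,0,1.514])
E
```

```text
side [0.4588 0.3116 0.015 ] [0.4584 0.3127 0.016 ] 0.0
side [0.4551 0.2546 0.015 ] [0.4552 0.2554 0.0156] 0.0006
side [0.4512 0.1979 0.015 ] [0.4514 0.1989 0.0157] 0.001
pose [ 0.3866 -0.0462  0.1028] [ 3.141 -0.025  1.517] rv [ 0.001  -0.0246  0.0031] d [ 0.2489  0.0521 -0.011 ]
```

Request:
inch_along(moves="0,0,0,0,0,-0.012,0.3;0,-0.025,0.003,0.06,0.01,-0.012,0.3;0,-0.025,0.003,0.12,0.02,-0.012,0.3;0,-0.025,0.003,0.18,0.035,-0.012,0.3;0,-0.025,0.003,0.24,0.05,-0.012,0.3")

```text
t: 9.07
eef_pos: [0.45, 0.1928, 0.1225]
tcp_rot: [3.138, 0.0, 1.514]
force: [1.7, 0.6, -0.9]
width: 0.54
finger_force: 61.5
```

Request:
inch_along(moves="0,0,0,0.009,0.002,0,0.3;0,0,0,0.009,0.002,0,0.3")

```text
t: 9.32
eef_pos: [0.4517, 0.1997, 0.1217]
tcp_rot: [3.14, 0.001, 1.516]
force: [0.4, -0.8, -0.7]
width: 0.539
finger_force: 61.5
```

```bash
python3 - <<'E'
from h import *
rel([0.4516,0.1986,0.05],[np.pi,0,1.514])
E
```

```text
pose [0.4517 0.1997 0.1217] [3.140e+00 1.000e-03 1.516e+00] rv [0.002  0.0011 0.0022] d [-0.001  -0.0001  0.0717]
```

Request:
inch_along(moves="0.002,0.001,0.002,-0.001,0,0.04,0.3;0.002,0.001,0.002,-0.001,0,0.07,0.3;0.002,0.001,0.002,-0.001,0,0.077,0.3;0.002,0.001,0.002,-0.001,0,0.08,0.3")

```text
t: 9.82
eef_pos: [0.4512, 0.1971, 0.042]
tcp_rot: [-3.14, 0.001, 1.512]
force: [-6.6, -1.4, 19.8]
width: 0.538
finger_force: 63.6
```

```bash
python3 - <<'E'
from h import *
im=snap('side','s2.png')
cv2.imwrite('pics/s2c.png',cv2.resize(im[230:340,180:300],None,fx=5,fy=5,interpolation=cv2.INTER_CUBIC)[:,:,::-1])
rel([0.4516,0.1986,0.044],[np.pi,0,1.514])
E
```

```text
pose [0.4513 0.1972 0.0422] [-3.140e+00  1.000e-03  1.513e+00] rv [-0.0015  0.0009 -0.0014] d [ 0.0014  0.0002 -0.0018]
```

View pics/s2c.png

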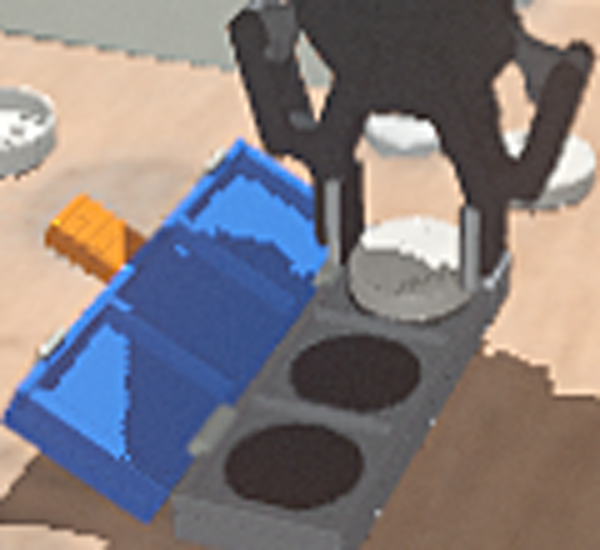

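The side crop shows the disc held at crop (410,268) over the right nest, with the fingertips by the rims. The contact could be the disc on the rim because of the 1.5 mm y offset, so I'll lift, shift and retry.

Request:
inch_along(moves="0,0,0,0.0005,0,-0.004,0.3;0,0,0,0.002,0,-0.004,0.3;0,0,0,0.002,0,-0.004,0.3")

```text
t: 10.25
eef_pos: [0.4526, 0.2005, 0.0461]
tcp_rot: [3.14, -0.001, 1.514]
force: [-0.4, 0.3, -0.8]
width: 0.54
finger_force: 61.5
```

Request:
inch_along(moves="0,0,0,0,0,0.002,0.3;0,0,0,0,0,0.003,0.3;0,0,0,0,0,0.003,0.3")

```text
t: 10.62
eef_pos: [0.4521, 0.2005, 0.0424]
tcp_rot: [3.142, -0.0, 1.514]
force: [0.6, 0.1, -0.3]
width: 0.541
finger_force: 61.5
```

Request:
inch_along(moves="0,0,0,0,-0.0005,0.0015,0.3;0,0,0,0,-0.0005,0.0015,0.3")

```text
t: 10.88
eef_pos: [0.4516, 0.2005, 0.041]
tcp_rot: [3.141, -0.0, 1.514]
force: [0.5, 0.5, -1.1]
width: 0.538
finger_force: 61.5
```

Request:
inch_along(moves="0,0,0,0,0,0.0015,0.3;0,0,0,0,0,0.0015,0.3")

```text
t: 11.12
eef_pos: [0.4518, 0.2006, 0.0398]
tcp_rot: [3.141, -0.0, 1.514]
force: [-2.0, -0.8, 4.3]
width: 0.543
finger_force: 62.2
```

Request:
inch_along(moves="0,0,0,0,0,0,0.65;0,0,0,0,0,0,0.65;0,0,0,0,0,-0.03,0.65;0,0,0,0,0,-0.09,0.7;0,0,0,0,0,-0.09,1")

```text
t: 11.75
eef_pos: [0.4543, 0.2017, 0.1334]
tcp_rot: [3.134, -0.004, 1.514]
force: [0.2, 0.9, -0.2]
width: 0.888
finger_force: 0.0
```

```bash
python3 - <<'E'
from h import *
im=snap('top','top2.png')
for d in discs(im): print(d)
rel([0.430,0.080,0.13],[np.pi,0,1.514])
E
```

```text
('silver', 203.0, 224.4, 9.8, [0.4302, 0.0798, 0.012])
('silver', 413.7, 219.9, 11.5, [0.4388, -0.4562, 0.012])
('silver', 154.3, 215.5, 10.1, [0.4529, 0.2041, 0.012])
pose [0.453  0.2011 0.1315] [ 3.137e+00 -2.000e-03  1.514e+00] rv [ 0.0043 -0.0022  0.0002] d [-0.1222 -0.0161  0.0011]
```

Request:
inch_along(moves="0,0,0.188,-0.03,-0.005,0,1;0,0,0.376,-0.06,-0.01,0,1;0,0,0.564,-0.09,-0.015,0,1;0,0,0.752,-0.122,-0.022,0,1;0,0,0.94,-0.122,-0.022,0,1")

```text
t: 12.42
eef_pos: [0.4209, 0.0782, 0.1282]
tcp_rot: [-3.141, 0.003, 0.569]
force: [1.1, 0.9, -0.0]
width: 1.0
finger_force: 0.0
```

Request:
inch_along(moves="0,0,0.188,0,0,0,1;0,0,0.376,0,0,0,1;0,0,0.574,0,0,0,1;0,0,0.574,0,0,0,1")

```text
t: 12.92
eef_pos: [0.422, 0.0798, 0.1285]
tcp_rot: [3.141, 0.002, 0.003]
force: [-0.3, 0.1, -0.9]
width: 1.003
finger_force: 0.0
```

```bash
python3 - <<'E'
from h import *
rel([0.430,0.080,0.025],[np.pi,0,0])
E
```

```text
pose [0.422  0.0798 0.1285] [3.141e+00 2.000e-03 3.000e-03] rv [0.0002 0.0016 0.0034] d [ 0.0082 -0.0002  0.1035]
```

Request:
inch_along(moves="0,0,0.003,0.008,0,0.05,1;0,0,0.003,0.008,0,0.08,1;0,0,0.003,0.008,0,0.1,1;0,0,0.003,0.008,0,0.103,1")

```text
t: 13.42
eef_pos: [0.4295, 0.0797, 0.025]
tcp_rot: [3.141, 0.003, 0.003]
force: [-0.1, 0.4, 0.2]
width: 0.997
finger_force: 0.0
```

Request:
inch_along(moves="0,0,0,0,0,0,0.3;0,0,0,0,0,0,0.3;0,0,0,0,0,0,0.3;0,0,0,-0.02,0,0,0.3;0,0,0,-0.045,0,0,0.3")

```text
t: 14.05
eef_pos: [0.397, 0.082, 0.0307]
tcp_rot: [-3.137, -0.023, 0.0]
force: [17.5, 0.7, 32.2]
width: 0.301
finger_force: 15.9
```

Request:
inch_along(moves="0,0,0,0,0,0,0.8;0,0,0,0,0,-0.01,1;0,0,-0.188,0,0,-0.01,1;0,0,-0.376,0,0,-0.01,1;0,0,-0.564,0,0,-0.01,1")

```text
t: 14.68
eef_pos: [0.3858, 0.0799, 0.0372]
tcp_rot: [3.141, -0.001, 0.569]
force: [-0.1, 0.4, 0.5]
width: 0.998
finger_force: 0.0
```

Request:
inch_along(moves="0,0,-0.188,0,0,0,1;0,0,-0.376,0,0,0,1;0,0,-0.564,0,0,0,1;0,0,-0.752,0,0,0,1;0,0,-0.95,0,0,0,1")

```text
t: 15.3
eef_pos: [0.3857, 0.0799, 0.0371]
tcp_rot: [3.141, -0.0, 1.506]
force: [-0.6, -0.2, 0.6]
width: 0.999
finger_force: 0.0
```

Request:
inch_along(moves="0,0,0,0,0,0.008,1;0,0,0,0,0,0.01,0.4;0,0,0,0,0,0.01,0.3;0,0,0,0,0,0.01,0.3;0,0,0,0,0,0.01,0.3")

```text
t: 15.92
eef_pos: [0.3898, 0.0812, 0.0305]
tcp_rot: [3.134, -0.003, 1.497]
force: [-10.4, 2.2, 85.2]
width: 0.304
finger_force: 42.6
```

Request:
inch_along(moves="0,0,0,0,0,-0.05,0.3;0,0,0,0,0,-0.08,0.3;0,0,0,0,0,-0.095,0.3;0,0,0,0,0,-0.095,0.3")

```text
t: 16.42
eef_pos: [0.3866, 0.0801, 0.1225]
tcp_rot: [3.139, -0.001, 1.498]
force: [-0.4, -0.4, 0.2]
width: 0.299
finger_force: 0.0
```

```bash
python3 - <<'E'
from h import *
rel([0.4556,0.2565,0.12],[np.pi,0,1.514])
E
```

```text
pose [0.3866 0.0801 0.1225] [ 3.139e+00 -1.000e-03  1.498e+00] rv [ 0.0029 -0.0009 -0.0158] d [0.1809 0.056  0.0028]
```

Request:
inch_along(moves="0,0,0,-0.06,0,0,1;0,0,0,-0.12,0,0,1;0,0,0,-0.18,0,0,1;0,0,0,-0.18,0,0,1")

```text
t: 16.92
eef_pos: [0.3722, -0.103, 0.1207]
tcp_rot: [-3.141, 0.0, 1.492]
force: [-0.3, -0.9, 0.0]
width: 0.996
finger_force: 0.0
```

```bash
python3 - <<'E'
from h import *
im=snap('top','top3.png')
for d in discs(im): print(d)
cv2.imwrite('pics/t3.png',cv2.resize(im[160:280,80:280],None,fx=4,fy=4,interpolation=cv2.INTER_CUBIC)[:,:,::-1])
E
```

```text
('silver', 414.0, 220.0, 11.4, [0.4384, -0.4569, 0.012])
('silver', 154.3, 215.5, 10.0, [0.453, 0.2041, 0.012])
```

View pics/t3.png

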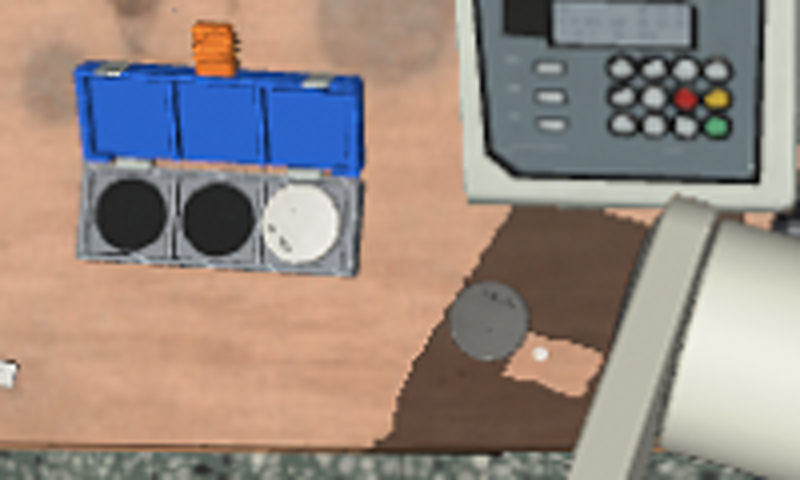

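The knocked disc now lies at crop (488,320), which is full-image (202,240). The first disc is seated in the right nest. I'll re-measure and pick there.

```bash
python3 - <<'E'
from h import *
im=cv2.imread('pics/top3.png');g=cv2.cvtColor(im,cv2.COLOR_BGR2HSV).astype(int)
m=((g[...,1]<40)&(g[...,2]>85)&(g[...,2]<150)).astype(np.uint8);m[:228]=0;m[252:]=0;m[:,:188]=0;m[:,218:]=0
c=max(cv2.findContours(m,0,2)[0],key=cv2.contourArea);(u,v),q=cv2.minEnclosingCircle(c);print(u,v,q)
p=onz('top',u,v,.012);print(p); rel([p[0],p[1],.12],[np.pi,0,1.514])
E
```

```text
201.6704559326172 239.64772033691406 9.927372932434082
[0.39181732 0.08288774 0.012     ]
pose [ 0.3722 -0.1011  0.1206] [-3.140e+00 -1.000e-03  1.494e+00] rv [-0.0011 -0.0006 -0.0203] d [0.185  0.0054 0.0007]
```

Request:
inch_along(moves="0,0,-0.02,0.06,0.002,0,1;0,0,-0.02,0.12,0.004,0,1;0,0,-0.02,0.18,0.0054,0,1;0,0,-0.02,0.185,0.0054,0,1;0,0,-0.02,0.185,0.0054,0.02,1")

```text
t: 17.6
eef_pos: [0.3917, 0.0866, 0.1016]
tcp_rot: [3.14, -0.001, 1.524]
force: [-0.3, -0.8, -0.6]
width: 0.998
finger_force: 0.0
```

```bash
python3 - <<'E'
from h import *
rel([0.3918,0.0829,.023],[np.pi,0,1.514])
E
```

```text
pose [0.3917 0.0866 0.1016] [ 3.140e+00 -1.000e-03  1.524e+00] rv [ 0.0019 -0.0007  0.0098] d [-0.0038  0.0002  0.0786]
```

Request:
inch_along(moves="0,0,0.01,-0.002,0,0.04,1;0,0,0.01,-0.002,0,0.04,1;0,0,0.01,-0.002,0,0.04,1")

```text
t: 17.98
eef_pos: [0.3913, 0.0827, 0.062]
tcp_rot: [-3.141, -0.0, 1.51]
force: [0.4, 0.1, 0.7]
width: 1.0
finger_force: 0.0
```

```bash
python3 - <<'E'
from h import *
rel([0.3918,0.0829,.023],[np.pi,0,1.514])
E
```

```text
pose [0.3913 0.0827 0.062 ] [-3.141 -0.     1.51 ] rv [-0.0004 -0.     -0.004 ] d [0.0002 0.0005 0.039 ]
```

Request:
inch_along(moves="0,0,0,0,0,0.03,1;0,0,0,0,0,0.039,1;0,0,0,0,0,0.039,0.3;0,0,0,0,0,0.039,0.3;0,0,0,0,0,0.039,0.3")

```text
t: 18.6
eef_pos: [0.3921, 0.0827, 0.024]
tcp_rot: [3.14, -0.001, 1.51]
force: [-3.2, -0.4, 19.0]
width: 0.545
finger_force: 58.4
```

Request:
inch_along(moves="0,0,0,0,0,0,0.3;0,0,0,0,0,-0.05,0.3;0,0,0,0,0,-0.097,0.3;0,0,0,0,0,-0.097,0.3;0,0,0,0,0,-0.097,0.3")

```text
t: 19.23
eef_pos: [0.3914, 0.0826, 0.1198]
tcp_rot: [3.14, -0.001, 1.51]
force: [-0.4, -0.2, -0.4]
width: 0.546
finger_force: 61.5
```

```bash
python3 - <<'E'
from h import *
rel([0.4554,0.256,0.11],[np.pi,0,1.514])
E
```

```text
pose [0.3914 0.0826 0.1198] [ 3.14e+00 -1.00e-03  1.51e+00] rv [ 0.0014 -0.0005 -0.0043] d [0.177  0.0533 0.01  ]
```

Request:
inch_along(moves="0,0,-0.004,0.06,0.02,0,0.3;0,0,-0.004,0.12,0.04,0,0.3;0,0,-0.004,0.177,0.0533,0,0.3;0,0,-0.004,0.177,0.0533,0.03,0.3;0,0,-0.004,0.177,0.0533,0.05,0.3")

```text
t: 19.85
eef_pos: [0.4541, 0.2561, 0.0668]
tcp_rot: [-3.139, 0.002, 1.515]
force: [-0.1, -0.1, -0.2]
width: 0.544
finger_force: 61.5
```

```bash
python3 - <<'E'
from h import *
rel([0.4554,0.256,0.046],[np.pi,0,1.514])
E
```

```text
pose [0.4541 0.2561 0.0668] [-3.139e+00  2.000e-03  1.515e+00] rv [-0.0027  0.0018  0.0013] d [-0.      0.0014  0.0208]
```

Request:
inch_along(moves="0,0,0,0,0.001,0.02,0.3;0,0,0,0,0.001,0.0245,0.3;0,0,0,0,0.001,0.0245,0.3")

```text
t: 20.23
eef_pos: [0.4559, 0.2556, 0.0444]
tcp_rot: [-3.14, 0.001, 1.514]
force: [0.6, -0.7, -0.3]
width: 0.537
finger_force: 61.5
```

Request:
inch_along(moves="0,0,0,0,0,0.002,0.3;0,0,0,0,0,0.002,0.3")

```text
t: 20.48
eef_pos: [0.4567, 0.2561, 0.0436]
tcp_rot: [3.141, -0.001, 1.514]
force: [0.7, -0.2, -0.7]
width: 0.546
finger_force: 61.5
```

Request:
inch_along(moves="0,0,0,0,0,0.0015,0.3;0,0,0,0,0,0.0015,0.3")

```text
t: 20.72
eef_pos: [0.4566, 0.256, 0.0418]
tcp_rot: [3.141, -0.0, 1.514]
force: [0.8, 0.2, -0.1]
width: 0.544
finger_force: 61.5
```

Request:
inch_along(moves="0,0,0,0,-0.0005,0.0015,0.3;0,0,0,0,-0.0005,0.0015,0.3")

```text
t: 20.98
eef_pos: [0.456, 0.256, 0.0401]
tcp_rot: [3.141, -0.0, 1.514]
force: [-0.8, 0.7, -0.3]
width: 0.544
finger_force: 61.5
```

Request:
inch_along(moves="0,0,0,0,0,0,0.65;0,0,0,0,0,0,0.65;0,0,0,0,0,-0.03,0.65;0,0,0,0,0,-0.09,0.7;0,0,0,0,0,-0.15,1")

```text
t: 21.6
eef_pos: [0.4556, 0.2558, 0.1916]
tcp_rot: [-3.141, 0.0, 1.514]
force: [0.8, 0.9, -0.9]
width: 0.888
finger_force: 0.0
```

Request:
inch_along(moves="0,0,0,-0.06,-0.005,0,1;0,0,0,-0.12,-0.01,0,1;0,0,0,-0.18,-0.015,0,1;0,0,0,-0.24,-0.02,0,1;0,0,0,-0.3,-0.02,0,1")

```text
t: 22.22
eef_pos: [0.4183, -0.0441, 0.1903]
tcp_rot: [3.14, -0.0, 1.514]
force: [0.9, -0.6, -0.5]
width: 0.997
finger_force: 0.0
```

```bash
python3 - <<'E'
from h import *
im=snap('top','top4.png')
h=cv2.cvtColor(im,cv2.COLOR_RGB2HSV).astype(int); print(h[197,350])
m=((abs(h[...,0]-26)<5)&(h[...,1]>70)&(h[...,2]>150)).astype(np.uint8);m[:170]=0;m[260:]=0;m[:,300:]*=1;m[:,:300]=0;m[:,400:]=0
for c in cv2.findContours(m,0,2)[0]:
    if cv2.contourArea(c)>100: (u,v),q=cv2.minEnclosingCircle(c);print(u,v,q,onz('top',u,v,.01))
for d in discs(im): print(d)
rel([0.4989,-0.2932,.12],[np.pi,0,1.514])
E
```

```text
[ 26  62 246]
('silver', 413.8, 220.0, 11.4, [0.4384, -0.4564, 0.012])
('silver', 154.4, 215.4, 9.9, [0.4533, 0.2041, 0.012])
('silver', 132.4, 213.5, 9.9, [0.4582, 0.2612, 0.012])
pose [ 0.4179 -0.0498  0.1904] [3.140e+00 3.000e-03 1.512e+00] rv [ 0.0012  0.0027 -0.0018] d [-0.238   0.0951  0.0711]
```

```bash
python3 - <<'E'
from h import *
for f in('top0','top4'):
    h=cv2.cvtColor(cv2.imread(f'pics/{f}.png'),cv2.COLOR_BGR2HSV).astype(int)
    m=((abs(h[...,0]-26)<6)&(h[...,1]>45)&(h[...,2]>130)).astype(np.uint8);m[:170]=0;m[260:]=0;m[:,:300]=0;m[:,400:]=0
    m=cv2.morphologyEx(m,cv2.MORPH_CLOSE,np.ones((5,5)))
    for c in cv2.findContours(m,0,2)[0]:
        if cv2.contourArea(c)>60: (u,v),q=cv2.minEnclosingCircle(c);print(u,v,q,onz('top',u,v,.01))
E
```

```text
349.79412841796875 196.2058868408203 9.74821662902832 [ 0.50012434 -0.29181433  0.01      ]
349.801025390625 196.08163452148438 9.701522827148438 [ 0.5004421  -0.29183869  0.01      ]
```

Request:
inch_along(moves="0,0,0,-0.055,0.02,0,1;0,0,0,-0.11,0.04,0,1;0,0,0,-0.165,0.06,0.02,1;0,0,0,-0.22,0.085,0.05,1;0,0,0,-0.238,0.095,0.07,1")

```text
t: 22.9
eef_pos: [0.5008, -0.2882, 0.119]
tcp_rot: [3.14, 0.0, 1.512]
force: [-1.3, 1.9, 0.2]
width: 1.0
finger_force: 0.0
```

Request:
inch_along(moves="0,0,0,0,0,0,1;0,0,0,0,0,0,1")

```text
t: 23.15
eef_pos: [0.4998, -0.2847, 0.1203]
tcp_rot: [-3.141, -0.001, 1.514]
force: [0.7, -0.0, 1.3]
width: 1.001
finger_force: 0.0
```

Request:
inch_along(moves="0,0,0,-0.0065,0,0.05,1;0,0,0,-0.007,0,0.08,1;0,0,0,-0.007,0,0.096,1;0,0,0,-0.007,0,0.098,1")

```text
t: 23.65
eef_pos: [0.4998, -0.2916, 0.0222]
tcp_rot: [3.141, -0.001, 1.515]
force: [-0.5, -1.1, -0.4]
width: 0.999
finger_force: 0.0
```

Request:
inch_along(moves="0,0,0,0,0,0,0.3;0,0,0,0,0,0,0.3;0,0,0,0,0,0,0.3;0,0,0,0,0,0,0.3")

```text
t: 24.15
eef_pos: [0.5006, -0.2927, 0.024]
tcp_rot: [3.139, 0.0, 1.514]
force: [-1.9, 2.7, 13.2]
width: 0.542
finger_force: 59.2
```

Gripped. I'll carry it to the remaining nest, at about (0.4588, 0.313).

Request:
inch_along(moves="0,0,0,0,0,-0.06,0.3;0,0,0,0,-0.02,-0.12,0.3;0,0,0,0.06,-0.04,-0.17,0.3;0,0,0,0.12,-0.06,-0.17,0.3;0,0,0,0.18,-0.07,-0.17,0.3")

```text
t: 24.78
eef_pos: [0.4419, -0.1217, 0.1934]
tcp_rot: [3.138, 0.0, 1.512]
force: [1.7, 1.1, -0.1]
width: 0.529
finger_force: 61.2
```

Request:
inch_along(moves="0,0,0,0.06,0,0,0.3;0,0,0,0.12,0,0,0.3;0,0,0,0.18,0,0,0.3;0,0,0,0.24,0,0,0.3;0,0,0,0.3,0,0,0.3")

```text
t: 25.4
eef_pos: [0.4593, 0.1788, 0.1926]
tcp_rot: [3.139, -0.001, 1.514]
force: [2.0, -2.1, -0.3]
width: 0.53
finger_force: 61.3
```

```bash
python3 - <<'E'
from h import *
rel([0.4588,0.3128,0.11],[np.pi,0,1.514])
E
```

```text
pose [0.4593 0.1788 0.1926] [ 3.139e+00 -1.000e-03  1.514e+00] rv [ 0.0021 -0.0009 -0.0002] d [ 0.1336 -0.0083  0.0827]
```

Request:
inch_along(moves="0,0,0,0.06,0,0,0.3;0,0,0,0.12,-0.007,0,0.3;0,0,0,0.128,-0.007,0.05,0.3;0,0,0,0.128,-0.007,0.1,0.3;0,0,0,0.128,-0.007,0.13,0.3")

```text
t: 26.02
eef_pos: [0.4587, 0.3048, 0.0601]
tcp_rot: [-3.141, 0.001, 1.514]
force: [0.0, 0.4, -0.3]
width: 0.534
finger_force: 61.3
```

Request:
inch_along(moves="0,0,0,0,0,0.01,0.3;0,0,0,0,0,0.01,0.3;0,0,0,0,0,0.01,0.3")

```text
t: 26.4
eef_pos: [0.4606, 0.3055, 0.0532]
tcp_rot: [3.139, -0.002, 1.514]
force: [0.0, 1.1, -0.3]
width: 0.528
finger_force: 61.3
```

```bash
python3 - <<'E'
from h import *
rel([0.4588,0.3128,0.046],[np.pi,0,1.514])
E
```

```text
pose [0.4606 0.3055 0.0532] [ 3.139e+00 -2.000e-03  1.514e+00] rv [ 0.0025 -0.0017 -0.0004] d [ 0.0072 -0.0022  0.0072]
```

Request:
inch_along(moves="0,0,0,0.007,-0.0015,0.003,0.3;0,0,0,0.0072,-0.0015,0.007,0.3;0,0,0,0.0072,-0.0015,0.007,0.3")

```text
t: 26.78
eef_pos: [0.4583, 0.3123, 0.0445]
tcp_rot: [3.141, 0.0, 1.514]
force: [-0.5, 0.4, -0.8]
width: 0.53
finger_force: 61.3
```

Request:
inch_along(moves="0,0,0,0,0,0.003,0.3;0,0,0,0,0,0.003,0.3")

```text
t: 27.02
eef_pos: [0.4584, 0.3121, 0.0414]
tcp_rot: [3.142, 0.0, 1.514]
force: [-1.3, 0.5, -0.2]
width: 0.534
finger_force: 61.3
```

Request:
inch_along(moves="0,0,0,0,0,0.002,0.3;0,0,0,0,0,0.002,0.65;0,0,0,0,0,0.002,0.65;0,0,0,0,0,-0.03,0.65;0,0,0,0,0,-0.09,0.7")

```text
t: 27.65
eef_pos: [0.4572, 0.3113, 0.1309]
tcp_rot: [-3.138, 0.003, 1.514]
force: [0.5, 0.6, 0.4]
width: 0.699
finger_force: 0.0
```

Request:
inch_along(moves="0,0,0,0,0,-0.05,1;0,0,0,-0.05,0.03,-0.05,1;0,0,0,-0.057,0.09,-0.05,0.5;0,0,0,-0.057,0.15,-0.05,0;0,0,0,-0.057,0.15,-0.05,0")

```text
t: 28.28
eef_pos: [0.6088, 0.246, 0.1817]
tcp_rot: [3.139, -0.001, 1.511]
force: [0.3, 0.4, -0.3]
width: 0.377
finger_force: 0.0
```

```bash
python3 - <<'E'
from h import *
im=snap('side','s5.png')
for d in discs(snap('top','top5.png')): print(d)
cv2.imwrite('pics/s5c.png',cv2.resize(im[170:350,150:310],None,fx=4.5,fy=3.3,interpolation=cv2.INTER_CUBIC)[:,:,::-1])
rel([.4555+.15,.256-.009,.064],[np.pi,0,1.514])
E
```

```text
('silver', 413.7, 219.9, 11.5, [0.4388, -0.4562, 0.012])
('silver', 154.2, 216.2, 10.0, [0.4512, 0.2044, 0.012])
pose [0.6048 0.2463 0.1812] [-3.141  0.     1.513] rv [-0.0008  0.0002 -0.0011] d [0.0007 0.0008 0.1172]
```

View pics/s5c.png

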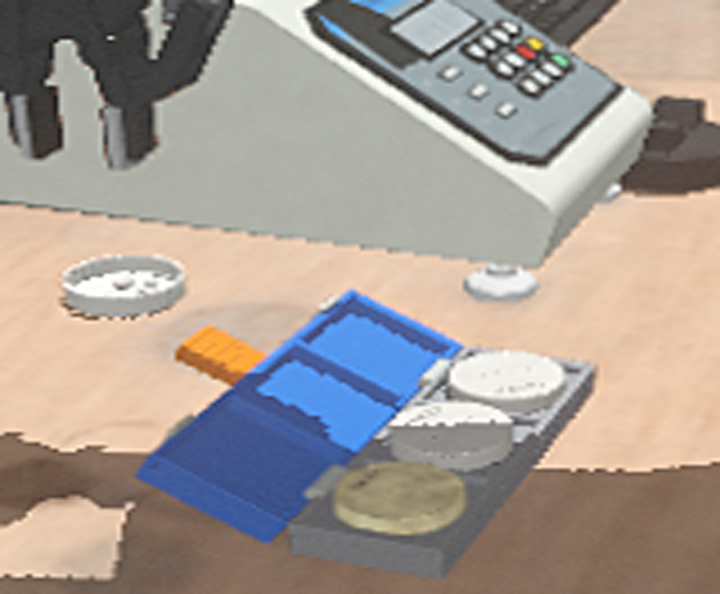

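All three discs look flat in their nests at crop (508,380), (450,430) and (400,495). The gripper is behind the tab at (210,350). Next I'll sweep the lid shut.

Request:
inch_along(moves="0,0,0,0,0,0.05,0;0,0,0,0,0,0.09,0;0,0,0,0,0,0.117,0;0,0,0,0,0,0.117,0")

```text
t: 28.88
eef_pos: [0.6021, 0.2465, 0.0629]
tcp_rot: [-3.138, 0.002, 1.515]
force: [0.1, 1.2, 0.2]
width: -0.002
finger_force: 0.0
```

Request:
inch_along(moves="0,0,0,0,-0.02,0,0;0,0,0,0,-0.04,0,0;0,0,0,0,-0.055,-0.008,0;0,0,0,0,-0.07,-0.015,0;0,0,0,0,-0.08,-0.025,0")

```text
t: 29.5
eef_pos: [0.5247, 0.2516, 0.091]
tcp_rot: [3.14, -0.001, 1.514]
force: [1.4, -0.4, 0.6]
width: -0.003
finger_force: 0.9
```

Request:
inch_along(moves="0,0,0,0,-0.01,-0.01,0;0,0,0,0,-0.022,-0.013,0;0,0,0,0,-0.035,-0.015,0;0,0,0,0,-0.048,-0.018,0;0,0,0,0,-0.06,-0.02,0")

```text
t: 30.12
eef_pos: [0.4642, 0.2547, 0.1096]
tcp_rot: [3.142, 0.0, 1.514]
force: [0.1, 0.6, 0.1]
width: -0.001
finger_force: 0.0
```

```bash
python3 - <<'E'
from h import *
im=snap('side','s6.png')
cv2.imwrite('pics/s6c.png',cv2.resize(im[170:350,150:310],None,fx=3.5,fy=3.3,interpolation=cv2.INTER_CUBIC)[:,:,::-1])
E
```

```text
(no output)
```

View pics/s6c.png

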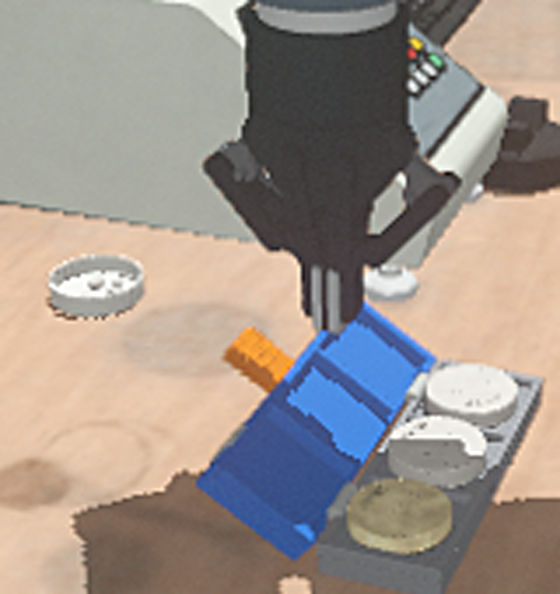

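The case slid about 35 mm towards the robot instead of the lid turning: the discs moved about 25 px right in this view. I'll back off, re-measure, and swing the lid by gripping its tab instead.

Request:
inch_along(moves="0,0,0,0,0,-0.06,0;0,0,0,0,0,-0.12,0.5;0,0,0,-0.06,0,-0.12,1;0,0,0,-0.12,0,-0.12,1;0,0,0,-0.18,0,-0.12,1")

```text
t: 30.8
eef_pos: [0.4546, 0.0736, 0.2299]
tcp_rot: [3.14, -0.0, 1.515]
force: [0.6, 0.1, 0.3]
width: 0.845
finger_force: 0.0
```

```bash
python3 - <<'E'
from h import *
t=snap('top','top7.png');s=snap('side','side7.png')
a=cv2.resize(t[160:250,80:200],None,fx=3.3,fy=3.3,interpolation=cv2.INTER_CUBIC);b=cv2.resize(s[230:360,170:310],None,fx=2.8,fy=3,interpolation=cv2.INTER_CUBIC)
c=np.zeros((390,800,3),np.uint8);c[:a.shape[0],:a.shape[1]]=a;c[:b.shape[0],400:400+b.shape[1]]=b
cv2.imwrite('pics/c7.png',c[:,:,::-1])
for d in discs(t): print(d[:4],onz('top',d[1],d[2],.027).round(4))
h=cv2.cvtColor(t,cv2.COLOR_RGB2HSV).astype(int)
m=((abs(h[...,0]-26)<7)&(h[...,1]>45)&(h[...,2]>80)).astype(np.uint8);m[:190]=0;m[260:]=0;m[:,:90]=0;m[:,190:]=0
for k in cv2.findContours(m,0,2)[0]:
    if cv2.contourArea(k)>60: (u,v),q=cv2.minEnclosingCircle(k);print('brass',u,v,q,onz('top',u,v,.025).round(4))
P={}
for n,i in(('top',t),('side',s)):
    h=cv2.cvtColor(i,cv2.COLOR_RGB2HSV).astype(int);m=((abs(h[...,0]-11)<7)&(h[...,1]>190)&(h[...,2]>130)).astype(np.uint8)
    m[:,300:]=0
    k=max(cv2.findContours(m,0,2)[0],key=cv2.contourArea);print(n,cv2.contourArea(k),cv2.boxPoints(cv2.minAreaRect(k)).round(1).tolist());M=cv2.moments(k);P[n]=ray(n,M['m10']/M['m00'],M['m01']/M['m00'])
(o,d),(p,e)=P['top'],P['side'];q=np.linalg.lstsq(np.c_[d,-e],p-o,rcond=None)[0];a,b=o+d*q[0],p+e*q[1];print('tab',(a+b)/2,np.linalg.norm(a-b))
E
```

```text
('silver', 414.0, 220.0, 11.4) [ 0.4377 -0.4515  0.027 ]
brass 115.5 232.5 7.905794143676758 [0.4097 0.2996 0.025 ]Traceback (most recent call last):
  File "<stdin>", line 15, in <module>
ValueError: max() iterable argument is empty
```

View pics/c7.png

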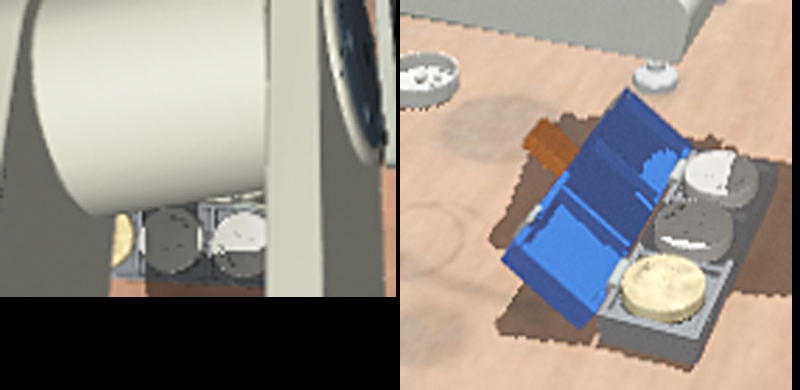

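The top view is blocked by the arm. The side view shows all discs seated, with the lid still open about as before and the tab at crop (548,148). I'll move the arm clear while turning it, then measure.

Request:
inch_along(moves="0,0,0.188,-0.05,0,0,1;0,0,0.376,-0.1,0,0,1;0,0,0.564,-0.15,0,0,1;0,0,0.752,-0.2,0,0,1;0,0,0.94,-0.25,0,0,1")

```text
t: 31.52
eef_pos: [0.4408, -0.1757, 0.2297]
tcp_rot: [3.141, -0.001, 0.57]
force: [0.3, -0.8, -0.2]
width: 1.002
finger_force: 0.0
```

Request:
inch_along(moves="0,0,0.188,0,0,0,1;0,0,0.376,0,0,0,1;0,0,0.564,0,0,0,1;0,0,0.634,0,0,0,1")

```text
t: 32.02
eef_pos: [0.4409, -0.1741, 0.2295]
tcp_rot: [-3.141, -0.001, -0.062]
force: [0.0, 0.9, -0.0]
width: 1.001
finger_force: 0.0
```

```bash
cat > m.py <<'E'
from h import *
def mask(i,h0,dh,s,v,box,n='k'):
    h=cv2.cvtColor(i,cv2.COLOR_RGB2HSV).astype(int);m=((abs(h[...,0]-h0)<dh)&(h[...,1]>s)&(h[...,2]>v)).astype(np.uint8)
    z=np.zeros_like(m);a,b,c,d=box;z[c:d,a:b]=m[c:d,a:b];return z
def big(m): 
    k=cv2.findContours(m,0,2)[0];return max(k,key=cv2.contourArea) if k else None
def tri(a,b):
    (o,d),(p,e)=ray('top',*a),ray('side',*b);q=np.linalg.lstsq(np.c_[d,-e],p-o,rcond=None)[0];x,y=o+d*q[0],p+e*q[1];return (x+y)/2,np.linalg.norm(x-y)
def cen(k): M=cv2.moments(k);return M['m10']/M['m00'],M['m01']/M['m00']
E
python3 - <<'E'
from m import *
t=snap('top','top8.png');s=snap('side','side8.png')
for d in discs(t): print(d[:4],onz('top',d[1],d[2],.027).round(4))
k=big(cv2.morphologyEx(mask(t,26,7,45,100,(80,200,190,260)),3,np.ones((5,5))));(u,v),q=cv2.minEnclosingCircle(k);print('brass',u,v,q,onz('top',u,v,.025).round(4))
a=big(mask(t,10,8,170,110,(80,200,150,230)));b=big(mask(s,10,8,170,90,(170,280,250,320)))
for k in(a,b): print(cv2.contourArea(k),cv2.boxPoints(cv2.minAreaRect(k)).round(1).tolist())
print('tab',tri(cen(a),cen(b)))
E
```

```text
('silver', 153.4, 233.7, 9.9) [0.4066 0.2016 0.027 ]
('silver', 131.4, 232.3, 10.0) [0.4101 0.2578 0.027 ]
('silver', 413.8, 220.0, 11.4) [ 0.4377 -0.451   0.027 ]
('brass', 110.1, 230.6, 9.9) [0.4144 0.313  0.027 ]
brass 110.5 231.0 10.111974716186523 [0.4134 0.3127 0.025 ]
104.5 [[125.0, 186.0], [135.0, 186.0], [135.0, 198.0], [125.0, 198.0]]
142.0 [[213.1999969482422, 277.20001220703125], [221.10000610351562, 268.3999938964844], [233.6999969482422, 279.70001220703125], [225.89999389648438, 288.5]]
tab (array([0.50746313, 0.25112595, 0.06135854]), np.float64(8.144088765117013e-05))
```

Request:
inch_along(moves="0,0,0,0.01,-0.06,0,1;0,0,0,0.02,-0.12,0,1;0,0,0,0.03,-0.18,0,1;0,0,0,0.04,-0.24,0,1;0,0,0,0.05,-0.3,0,1")

```text
t: 32.75
eef_pos: [0.5081, 0.1246, 0.2298]
tcp_rot: [-3.141, -0.001, -0.055]
force: [0.4, -1.0, -0.4]
width: 0.997
finger_force: 0.0
```

Request:
inch_along(moves="0,0,0,0.01,-0.06,0,1;0,0,0,0.02,-0.12,0,1;0,0,0,0.02,-0.125,0.03,1;0,0,0,0.02,-0.125,0.06,0.7;0,0,0,0.02,-0.125,0.06,0.7")

```text
t: 33.38
eef_pos: [0.5334, 0.2456, 0.1675]
tcp_rot: [3.14, 0.004, -0.056]
force: [-0.5, -0.5, -0.3]
width: 0.7
finger_force: 0.0
```

```bash
python3 - <<'E'
from h import *
rel([.5180,.2511,.063],[np.pi,0,-.062])
E
```

```text
pose [0.5334 0.2456 0.1675] [ 3.14   0.004 -0.056] rv [0.0019 0.0037 0.0064] d [-0.0153 -0.0048  0.1046]
```

Request:
inch_along(moves="0,0.004,0.006,-0.015,-0.005,0.03,0.7;0,0.004,0.006,-0.015,-0.005,0.08,0.7;0,0.004,0.006,-0.015,-0.005,0.104,0.7;0,0.004,0.006,-0.015,-0.005,0.104,0.7")

```text
t: 33.88
eef_pos: [0.5201, 0.2513, 0.0653]
tcp_rot: [3.141, -0.003, -0.063]
force: [0.2, 0.3, 0.5]
width: 0.699
finger_force: 0.0
```

Request:
inch_along(moves="0,0,0,0,0,0,0.4;0,0,0,0,0,0,0.2;0,0,0,0,0,0,0.1;0,0,0,0,0,0,0.1;0,0,0,0,0,0,0.1")

```text
t: 34.5
eef_pos: [0.522, 0.252, 0.0667]
tcp_rot: [-3.14, -0.008, -0.064]
force: [5.4, -1.2, 4.3]
width: 0.262
finger_force: 58.9
```

Request:
inch_along(moves="0,0.18,0,-0.0092,0,-0.0135,0.1;0,0.36,0,-0.0207,0,-0.0251,0.1;0,0.54,0,-0.034,0,-0.0345,0.1")

```text
t: 34.88
eef_pos: [0.4973, 0.2475, 0.1017]
tcp_rot: [3.124, -0.412, -0.062]
force: [-1.2, -0.7, -2.2]
width: 0.262
finger_force: 59.4
```

Request:
inch_along(moves="0,0.12,0,-0.0055,0,-0.0095,0.1;0,0.24,0,-0.012,0,-0.018,0.1;0,0.36,0,-0.0207,0,-0.0251,0.1;0,0.36,0,-0.0207,0,-0.0251,0.1")

```text
t: 35.38
eef_pos: [0.5043, 0.2224, 0.2068]
tcp_rot: [3.116, -0.626, -0.003]
force: [0.7, -0.0, -5.0]
width: 0.265
finger_force: 59.4
```

```bash
python3 - <<'E'
from h import *
o=r.get_obs();print(np.round(o['joint_pos'],3),o['moment'])
snap('side','s9.png')
E
```

```text
[ 0.63   0.139  2.208 -0.958  0.466  3.017] [0.0628684  0.43128502 0.02850787]
```

View pics/s9.png

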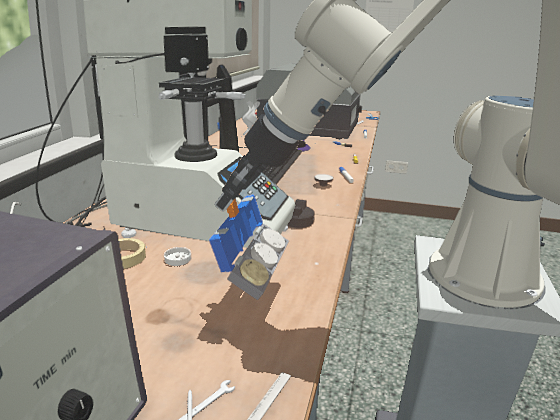

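The picture shows the arm hit a wrist limit and lifted the case by its tab. The case hangs tilted at (255,245) with the discs still nested. I'll bring it back down the way it came.

```bash
python3 - <<'E'
from h import *
rel([.4973,.2475,.1017],[3.124,-.412,-.062])
rel([.4973,.2475,.15],[3.124,-.412,-.062])
E
```

```text
pose [0.5058 0.2224 0.2087] [ 3.117 -0.63  -0.004] rv [-0.0216 -0.219   0.0458] d [-0.07   -0.0271  0.0808]
pose [0.5058 0.2224 0.2087] [ 3.117 -0.63  -0.004] rv [-0.0216 -0.219   0.0458] d [-0.0415 -0.0261  0.0417]
```

Request:
inch_along(moves="-0.01,-0.1,0.02,-0.02,-0.013,0.02,0.1;-0.02,-0.219,0.046,-0.0415,-0.026,0.042,0.1;-0.02,-0.219,0.046,-0.0415,-0.026,0.042,0.1")

```text
t: 35.8
eef_pos: [0.4974, 0.2483, 0.146]
tcp_rot: [3.124, -0.406, -0.062]
force: [0.1, -1.1, -3.7]
width: 0.263
finger_force: 59.5
```

```bash
python3 - <<'E'
from h import *
rel([.4973,.2475,.1017],[3.124,-.412,-.062])
E
```

```text
pose [0.4974 0.2483 0.146 ] [ 3.124 -0.406 -0.062] rv [-0.0001  0.0056 -0.0001] d [-0.0176  0.0001  0.0407]
```

Request:
inch_along(moves="0,0,0,-0.0055,0,0.0125,0.1;0,0,0,-0.011,0,0.025,0.1;0,0,0,-0.015,0,0.034,0.1;0,0,0,-0.015,0,0.034,0.1")

```text
t: 36.3
eef_pos: [0.4965, 0.2478, 0.1104]
tcp_rot: [3.126, -0.409, -0.061]
force: [0.6, 2.5, -1.8]
width: 0.262
finger_force: 59.6
```

Request:
inch_along(moves="0,0,0,-0.002,0,0.005,0.1;0,0,0,-0.002,0,0.005,0.1")

```text
t: 36.55
eef_pos: [0.4969, 0.2478, 0.1053]
tcp_rot: [3.126, -0.409, -0.061]
force: [2.2, 0.7, -0.5]
width: 0.264
finger_force: 59.7
```

```bash
python3 - <<'E'
from m import *
s=snap('side','side10.png');t=snap('top','top10.png')
k=big(mask(s,110,12,150,90,(170,320,230,350)));print('blue',cv2.boxPoints(cv2.minAreaRect(k)).round(0).tolist())
for d in discs(t): print(d[:4],onz('top',d[1],d[2],.027).round(4))
E
```

```text
blue [[219.0, 307.0], [259.0, 248.0], [280.0, 263.0], [241.0, 321.0]]
('silver', 154.1, 234.5, 10.2) [0.4046 0.1998 0.027 ]
('silver', 132.2, 233.4, 9.9) [0.4074 0.2557 0.027 ]
('silver', 414.0, 220.0, 11.4) [ 0.4377 -0.4515  0.027 ]
```

Request:
inch_along(moves="0,0,0,-0.002,0,0.005,0.1;0,0,0,-0.002,0,0.005,0.1")

```text
t: 36.9
eef_pos: [0.4968, 0.2476, 0.0995]
tcp_rot: [3.125, -0.408, -0.061]
force: [1.3, 0.9, -1.7]
width: 0.264
finger_force: 59.6
```

Request:
inch_along(moves="0,0,0,-0.002,0,0.005,0.1;0,0,0,-0.002,0,0.005,0.1")

```text
t: 37.15
eef_pos: [0.4981, 0.2478, 0.095]
tcp_rot: [3.126, -0.41, -0.061]
force: [3.7, -2.5, 4.3]
width: 0.262
finger_force: 59.8
```

```bash
python3 - <<'E'
from m import *
s=snap('side','side11.png');t=snap('top','top11.png')
for d in discs(t): print(d[:4],onz('top',d[1],d[2],.027).round(4))
cv2.imwrite('pics/c11.png',np.hstack([cv2.resize(s[200:350,170:320],(400,400)),cv2.resize(t[150:250,80:180],(400,400))])[:,:,::-1])
E
```

```text
('silver', 155.0, 234.5, 10.0) [0.4046 0.1975 0.027 ]
('silver', 132.9, 233.5, 9.9) [0.4071 0.2539 0.027 ]
('silver', 414.0, 220.0, 11.4) [ 0.4377 -0.4515  0.027 ]
```

View pics/c11.png

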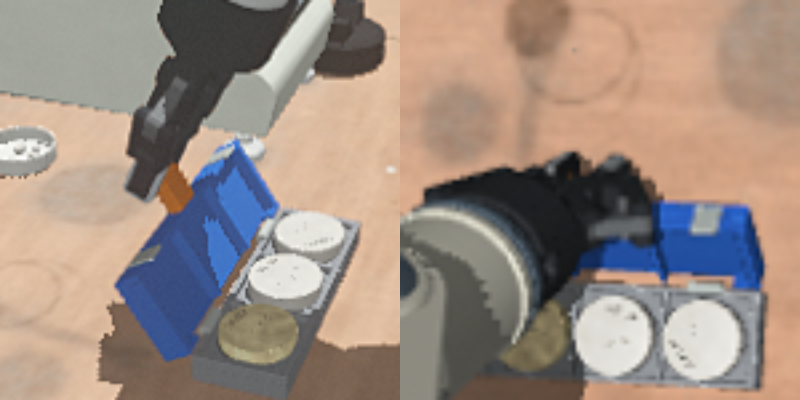

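Picture: the case is flat on the bench again, with all discs seated. The lid is at about 54° elevation, with the tab held near its tip at (175,185). I'll release, turn the tool a half turn to get wrist range, and regrip deeper.

Request:
inch_along(moves="0,0,0,0,0,0,0.5;0,0,0,0,0,0,0.8;0,0,0,0,0,-0.03,0.8;0,0,0,0,0,-0.08,0.8;0,0,0,0,0,-0.08,0.8")

```text
t: 37.88
eef_pos: [0.4657, 0.2517, 0.1706]
tcp_rot: [3.129, -0.412, -0.061]
force: [-0.4, -0.1, -0.3]
width: 0.797
finger_force: 0.0
```

```bash
python3 - <<'E'
from m import *
t=snap('top','top12.png')
for d in discs(t): print(d[:4],onz('top',d[1],d[2],.027).round(4))
rel([.491,.2503,.17],[np.pi,0,-.06])
E
```

```text
('silver', 155.0, 234.5, 10.0) [0.4046 0.1975 0.027 ]
('silver', 133.0, 233.5, 10.0) [0.4071 0.2536 0.027 ]
('silver', 414.0, 220.0, 11.4) [ 0.4377 -0.4515  0.027 ]
pose [0.4656 0.2513 0.1691] [ 3.127 -0.411 -0.061] rv [ 0.0142 -0.4107 -0.004 ] d [ 0.0237 -0.0007  0.0093]
```

Request:
inch_along(moves="0.007,-0.18,0,0.01,0,0.004,0.8;0.014,-0.36,-0.004,0.02,0,0.008,0.8;0.014,-0.411,-0.004,0.024,0,0.009,0.8")

```text
t: 38.3
eef_pos: [0.4927, 0.2489, 0.1683]
tcp_rot: [3.141, 0.006, -0.062]
force: [-0.2, -0.5, -1.5]
width: 0.797
finger_force: 0.0
```

Request:
inch_along(moves="0,0,-0.188,0,0,0,0.8;0,0,-0.376,0,0,0,0.8;0,0,-0.564,0,0,0,0.8;0,0,-0.752,0,0,0,0.8;0,0,-0.94,0,0,0,0.8")

```text
t: 38.92
eef_pos: [0.4906, 0.2482, 0.1672]
tcp_rot: [-3.141, 0.006, 0.882]
force: [-0.4, -0.4, -0.5]
width: 0.8
finger_force: 0.0
```

Request:
inch_along(moves="0,0,-0.188,0,0,0,0.8;0,0,-0.376,0,0,0,0.8;0,0,-0.564,0,0,0,0.8;0,0,-0.752,0,0,0,0.8;0,0,-0.94,0,0,0,0.8")

```text
t: 39.55
eef_pos: [0.4907, 0.2482, 0.1672]
tcp_rot: [-3.136, 0.003, 1.82]
force: [0.2, 0.2, -0.4]
width: 0.798
finger_force: 0.0
```

Request:
inch_along(moves="0,0,-0.188,0,0,0,0.8;0,0,-0.376,0,0,0,0.8;0,0,-0.564,0,0,0,0.8;0,0,-0.752,0,0,0,0.8;0,0,-0.94,0,0,0,0.8")

```text
t: 40.17
eef_pos: [0.4907, 0.2482, 0.1672]
tcp_rot: [-3.136, -0.003, 2.757]
force: [0.1, -0.4, -1.0]
width: 0.801
finger_force: 0.0
```

Request:
inch_along(moves="0,0,-0.188,0,0,0,0.8;0,0,-0.325,0,0,0,0.8;0,0,-0.325,0,0,0,0.8")

```text
t: 40.55
eef_pos: [0.4907, 0.2484, 0.1675]
tcp_rot: [-3.138, -0.004, 3.075]
force: [0.1, -0.2, -0.2]
width: 0.805
finger_force: 0.0
```

```bash
python3 - <<'E'
from h import *
rel([.491,.2505,.09],[np.pi,0,np.pi-.053])
E
```

```text
pose [0.4907 0.2484 0.1675] [-3.138 -0.004  3.075] rv [-0.0037 -0.0041 -0.0133] d [-0.0005  0.0024  0.0775]
```

Request:
inch_along(moves="-0.004,-0.004,-0.013,0,0.002,0.04,0.8;-0.004,-0.004,-0.013,0,0.002,0.07,0.8;-0.004,-0.004,-0.013,0,0.002,0.0775,0.8;-0.004,-0.004,-0.013,0,0.002,0.0775,0.6")

```text
t: 41.05
eef_pos: [0.4909, 0.2508, 0.0913]
tcp_rot: [3.14, 0.001, 3.088]
force: [-1.6, -0.5, 0.5]
width: 0.606
finger_force: 0.0
```

Request:
inch_along(moves="0,0,0,0,0,0,0.3;0,0,0,0,0,0,0.1;0,0,0,0,0,0,0.1;0,0,0,0,0,0,0.1")

```text
t: 41.55
eef_pos: [0.4921, 0.2512, 0.0928]
tcp_rot: [3.139, 0.004, 3.09]
force: [2.7, -1.4, 5.3]
width: 0.266
finger_force: 59.2
```

Request:
inch_along(moves="0,-0.14,0,0.01,0,-0.0065,0.1;0,-0.28,0,0.0208,0,-0.0117,0.1;0,-0.42,0,0.0322,0,-0.0154,0.1;0,-0.42,0,0.0322,0,-0.0154,0.1")

```text
t: 42.05
eef_pos: [0.4583, 0.2528, 0.108]
tcp_rot: [3.138, 0.425, 3.089]
force: [2.0, -3.2, -0.4]
width: 0.265
finger_force: 59.5
```

```bash
python3 - <<'E'
from m import *
print(np.round(r.get_obs()['joint_pos'],3))
t=snap('top','top13.png')
for d in discs(t): print(d[:4],onz('top',d[1],d[2],.027).round(4))
E
```

```text
[ 0.669  0.304  2.204 -0.753  0.405 -0.185]
('silver', 154.2, 234.0, 10.0) [0.4059 0.1996 0.027 ]
('silver', 414.0, 220.0, 11.4) [ 0.4377 -0.4515  0.027 ]
```

Request:
inch_along(moves="0,-0.14,0,0.01,0,-0.0065,0.1;0,-0.28,0,0.0208,0,-0.0117,0.1;0,-0.28,0,0.0208,0,-0.0117,0.1")

```text
t: 42.48
eef_pos: [0.4308, 0.2666, 0.1393]
tcp_rot: [-3.118, 0.658, 3.084]
force: [14.4, 8.3, 7.6]
width: 0.263
finger_force: 59.6
```

```bash
python3 - <<'E'
from m import *
print(np.round(r.get_obs()['joint_pos'],3))
t=snap('top','top14.png')
for d in discs(t): print(d[:4],onz('top',d[1],d[2],.027).round(4))
E
```

```text
[ 0.881  0.266  2.301 -1.296  0.555  0.514]
('silver', 146.7, 237.6, 10.3) [0.3969 0.2185 0.027 ]
('silver', 414.0, 220.0, 11.4) [ 0.4377 -0.4515  0.027 ]
```

```bash
python3 - <<'E'
from h import *
rel([.437,.2640,.118],[3.138,.56,3.086])
E
```

```text
pose [0.4295 0.2673 0.1397] [-3.124  0.658  3.075] rv [-0.0279  0.0975 -0.0098] d [ 0.0071 -0.0024  0.0219]
```

Request:
inch_along(moves="-0.014,0.05,-0.005,0.003,-0.001,0.01,0.1;-0.028,0.0975,-0.01,0.007,-0.002,0.022,0.1;-0.028,0.0975,-0.01,0.007,-0.002,0.022,0.1")

```text
t: 42.9
eef_pos: [0.4406, 0.2638, 0.1178]
tcp_rot: [-3.139, 0.559, 3.096]
force: [-0.2, 0.6, -1.8]
width: 0.26
finger_force: 59.5
```

```bash
python3 - <<'E'
from m import *
rel([.437,.2640,.112],[3.138,.56,3.086])
s=snap('side','side15.png');t=snap('top','top15.png')
for d in discs(t): print(d[:4],onz('top',d[1],d[2],.027).round(4))
cv2.imwrite('pics/c15.png',np.hstack([cv2.resize(s[200:350,170:320],(400,400)),cv2.resize(t[150:250,80:180],(400,400))])[:,:,::-1])
E
```

```text
pose [0.4406 0.2638 0.1178] [-3.139  0.559  3.096] rv [-0.0003 -0.0008  0.0086] d [0.0061 0.     0.003 ]
('silver', 149.5, 236.8, 9.9) [0.3989 0.2114 0.027 ]
('silver', 414.0, 220.0, 11.4) [ 0.4377 -0.4515  0.027 ]
```

Request:
inch_along(moves="0,0,0,0.003,0,0.004,0.1;0,0,0,0.003,0,0.004,0.1")

```text
t: 43.25
eef_pos: [0.4391, 0.2641, 0.1126]
tcp_rot: [-3.138, 0.559, 3.099]
force: [1.9, 0.5, -0.7]
width: 0.265
finger_force: 59.6
```

Request:
inch_along(moves="0,0,0,0.002,0,0.003,0.1;0,0,0,0.002,0,0.003,0.1")

```text
t: 43.5
eef_pos: [0.4397, 0.2643, 0.1098]
tcp_rot: [-3.139, 0.561, 3.098]
force: [-0.3, -1.3, 9.5]
width: 0.264
finger_force: 60.8
```

Request:
inch_along(moves="0,0,0,0,0,-0.001,0.5;0,0,0,0,0,-0.001,0.8;0,0,0,0,0,-0.03,0.8;0,0,0,0,0,-0.08,0.8;0,0.188,0,0,0,-0.1,0.8")

```text
t: 44.12
eef_pos: [0.391, 0.2616, 0.1862]
tcp_rot: [-3.122, 0.461, 3.096]
force: [0.5, -0.9, 0.1]
width: 0.798
finger_force: 0.0
```

Request:
inch_along(moves="0,0.188,0,0,0,-0.03,0.8;0,0.37,0,0,0,-0.03,0.8;0,0.37,0,-0.03,0.05,-0.03,0.8;0,0.37,0,-0.03,0.1,-0.03,0.8")

```text
t: 44.62
eef_pos: [0.4157, 0.3623, 0.225]
tcp_rot: [-3.126, 0.095, 3.081]
force: [0.6, 0.6, 0.1]
width: 0.798
finger_force: 0.0
```

```bash
python3 - <<'E'
from m import *
rel([.45,.26,.2],[np.pi,0,3.09])
t=snap('top','top16.png');s=snap('side','side16.png')
for d in discs(t): print(d[:4],onz('top',d[1],d[2],.027).round(4))
a=big(mask(t,10,8,170,110,(80,200,150,250)));b=big(mask(s,10,8,170,90,(170,320,220,320)))
for k in(a,b): 
    if k is not None: print(cv2.contourArea(k),np.round(cen(k),1))
if a is not None and b is not None: print('tab',tri(cen(a),cen(b)))
E
```

```text
pose [0.4157 0.3623 0.225 ] [-3.126  0.095  3.081] rv [-0.0162  0.0947 -0.0095] d [-0.0378 -0.0995  0.0302]
('silver', 149.6, 236.9, 9.8) [0.3986 0.2112 0.027 ]
('silver', 127.0, 236.9, 10.3) [0.3986 0.2689 0.027 ]
('silver', 414.0, 220.0, 11.4) [ 0.4377 -0.4515  0.027 ]
('brass', 105.8, 235.6, 9.6) [0.4018 0.3239 0.027 ]
50.5 [118.3 217.2]
151.5 [254.9 269.2]
tab (array([0.44356419, 0.26569555, 0.09885793]), np.float64(8.412579355115268e-05))
```

```bash
python3 - <<'E'
from h import *
rpy=[np.pi,-.3,3.1136];z=R.from_euler('xyz',rpy).apply([0,0,1]);print(z)
rel(np.array([.4446,.2676,.1047])-.07*z,rpy)
E
```

```text
[-0.29540443  0.00827131 -0.95533649]
pose [0.4139 0.3646 0.2236] [-3.126  0.094  3.085] rv [-0.0129  0.3938 -0.0314] d [-0.0517 -0.0936  0.0586]
```

Request:
inch_along(moves="0,0.15,-0.01,-0.02,-0.03,0,0.8;0,0.3,-0.02,-0.04,-0.06,0.01,0.8;-0.013,0.394,-0.031,-0.052,-0.0936,0.03,0.8;-0.013,0.394,-0.031,-0.052,-0.0936,0.0586,0.8;-0.013,0.394,-0.031,-0.052,-0.0936,0.0586,0.8")

```text
t: 45.35
eef_pos: [0.4628, 0.2616, 0.1698]
tcp_rot: [-3.137, -0.306, 3.11]
force: [-0.8, -0.0, 0.7]
width: 0.799
finger_force: 0.0
```

```bash
python3 - <<'E'
from h import *
rel(np.array([.4446,.2676,.1047]),[np.pi,-.3,3.1136])
E
```

```text
pose [0.4628 0.2616 0.1698] [-3.137 -0.306  3.11 ] rv [-0.0037 -0.0057 -0.0036] d [-0.002   0.0057  0.0676]
```

Request:
inch_along(moves="0,0,0,-0.002,0.0057,0.03,0.8;0,0,0,-0.002,0.0057,0.06,0.8;0,0,0,-0.002,0.0057,0.0676,0.8;0,0,0,-0.002,0.0057,0.0676,0.5")

```text
t: 45.85
eef_pos: [0.4462, 0.2697, 0.1075]
tcp_rot: [-3.14, -0.301, 3.113]
force: [0.3, -0.5, 0.2]
width: 0.605
finger_force: 0.0
```

Request:
inch_along(moves="0,0,0,0,0,0,0.3;0,0,0,0,0,0,0.1;0,0,0,0,0,0,0.1;0,0,0,0,0,0,0.1")

```text
t: 46.35
eef_pos: [0.4473, 0.2694, 0.1082]
tcp_rot: [-3.14, -0.299, 3.112]
force: [0.9, -1.9, 6.7]
width: 0.266
finger_force: 58.8
```

Request:
inch_along(moves="0,-0.15,0,0.0127,0,0.0026,0.1;0,-0.3,0,0.0248,0,0.007,0.1;0,-0.45,0,0.0361,0,0.0131,0.1;0,-0.45,0,0.0361,0,0.0131,0.1")

```text
t: 46.85
eef_pos: [0.4062, 0.2705, 0.1062]
tcp_rot: [-3.141, 0.152, 3.115]
force: [-1.5, -3.1, 5.1]
width: 0.267
finger_force: 59.9
```

```bash
python3 - <<'E'
from h import *
print(np.round(r.get_obs()['joint_pos'],3))
E
```

```text
[ 0.648  0.3    2.123 -0.168  0.607 -0.764]
```

Request:
inch_along(moves="0,-0.12,0,0.0102,0,0.002,0.1;0,-0.25,0,0.0207,0,0.0054,0.1;0,-0.25,0,0.0207,0,0.0054,0.1")

```text
t: 47.22
eef_pos: [0.3885, 0.2717, 0.0977]
tcp_rot: [3.142, 0.403, 3.113]
force: [3.1, -3.7, 2.3]
width: 0.267
finger_force: 59.6
```

Request:
inch_along(moves="0,0,0,0,0,0,0.5;0,0,0,0,0,0,0.8;0,0,0,0,0,-0.04,0.8;0,0,0,0,0,-0.08,0.6;0,0.188,0,0,0,-0.08,0.2")

```text
t: 47.85
eef_pos: [0.3567, 0.2705, 0.1715]
tcp_rot: [-3.132, 0.266, 3.113]
force: [0.2, -0.2, -0.4]
width: 0.405
finger_force: 0.0
```

```bash
python3 - <<'E'
from m import *
print(np.round(r.get_obs()['joint_pos'],3))
rel([.40,.2676,.18],[np.pi,0,3.1136])
t=snap('top','top17.png');s=snap('side','side17.png')
for d in discs(t): print(d[:4],onz('top',d[1],d[2],.027).round(4))
a=big(mask(t,10,8,170,110,(80,200,150,268)));b=big(mask(s,10,8,170,90,(170,350,220,340)))
for k in(a,b): 
    if k is not None: print(cv2.contourArea(k),np.round(cen(k),1))
if a is not None and b is not None: print('tab',tri(cen(a),cen(b)))
E
```

```text
[ 0.79   0.106  2.2   -0.32   0.684 -0.517]
pose [0.3567 0.2705 0.1715] [-3.132  0.266  3.113] rv [-0.0101  0.2662 -0.0021] d [-0.0441 -0.0016  0.0032]
('silver', 414.0, 220.0, 11.4) [ 0.4377 -0.4515  0.027 ]
95.0 [116.4 240.1]
139.5 [283.3 281.9]
tab (array([0.39089459, 0.27367231, 0.08754896]), np.float64(0.0013311014791787296))
```

Request:
inch_along(moves="-0.005,0.13,0,-0.022,-0.001,0,0;-0.01,0.266,-0.002,-0.044,-0.0016,0.003,0;-0.01,0.266,-0.002,-0.044,-0.0016,0.003,0;-0.01,0.266,-0.002,-0.044,-0.0016,0.003,0")

```text
t: 48.45
eef_pos: [0.4006, 0.2647, 0.1769]
tcp_rot: [-3.135, 0.003, 3.107]
force: [-0.4, 0.1, 0.1]
width: -0.004
finger_force: 0.0
```

```bash
python3 - <<'E'
from h import *
rel([.404,.2695,.125],[np.pi,0,3.1136])
E
```

```text
pose [0.4006 0.2647 0.1769] [-3.135e+00  3.000e-03  3.107e+00] rv [-0.0066  0.0025 -0.0065] d [-0.0031  0.0052  0.0519]
```

Request:
inch_along(moves="-0.006,0.003,-0.006,-0.003,0.005,0.03,0;-0.006,0.003,-0.006,-0.003,0.005,0.055,0;-0.006,0.003,-0.006,-0.003,0.005,0.055,0")

```text
t: 48.82
eef_pos: [0.4018, 0.2696, 0.1213]
tcp_rot: [-3.14, -0.004, 3.116]
force: [0.3, 0.0, -0.8]
width: -0.001
finger_force: 0.0
```

Request:
inch_along(moves="0,0,0,0.016,0,0.019,0;0,0,0,0.0314,0,0.0316,0;0,0,0,0.0427,0,0.048,0;0,0,0,0.0494,0,0.064,0;0,0,0,0.0494,0,0.064,0")

```text
t: 49.45
eef_pos: [0.3537, 0.2719, 0.0592]
tcp_rot: [3.14, -0.001, 3.117]
force: [0.1, 0.1, -0.9]
width: 0.002
finger_force: 0.0
```

```bash
python3 - <<'E'
from h import *
rel([.3546,.27,.053],[np.pi,0,3.1136])
E
```

```text
pose [0.3537 0.2719 0.0592] [ 3.140e+00 -1.000e-03  3.117e+00] rv [ 0.0012 -0.0014  0.0033] d [-0.0009 -0.0019  0.0061]
```

Request:
inch_along(moves="0,0,0,0,0,0.004,0;0,0,0,0,0,0.004,0")

```text
t: 49.7
eef_pos: [0.3553, 0.2724, 0.0555]
tcp_rot: [3.139, -0.0, 3.116]
force: [0.1, 0.2, 0.4]
width: -0.003
finger_force: 0.1
```

Request:
inch_along(moves="0,0,0,0,0,0.003,0;0,0,0,0,0,0.003,0")

```text
t: 49.95
eef_pos: [0.3552, 0.2725, 0.0527]
tcp_rot: [3.139, -0.0, 3.116]
force: [-2.6, -0.9, 14.5]
width: -0.004
finger_force: 7.2
```

```bash
python3 - <<'E'
from m import *
t=snap('top','top18.png');s=snap('side','side18.png')
a=big(mask(t,10,8,170,110,(80,200,150,268)));b=big(mask(s,10,8,170,90,(170,350,220,370)))
for k in(a,b): 
    if k is not None: print(cv2.contourArea(k),np.round(cen(k),1))
if a is not None and b is not None: print('tab',tri(cen(a),cen(b)))
E
```

```text
109.0 [303.5 315.9]
```

The lid pressed shut: 14 N with the tip at z = 0.034, which is the height of the tab's top. Now I'll clear the arm and locate the closed case.

Request:
inch_along(moves="0,0,0,0,0,-0.06,0;0,0,0.188,0,0.05,-0.12,0.5;0,0,0.376,-0.02,0.11,-0.12,1;0,0,0.564,-0.04,0.17,-0.12,1;0,0,0.752,-0.06,0.23,-0.12,1")

```text
t: 50.68
eef_pos: [0.4173, 0.4904, 0.173]
tcp_rot: [3.139, -0.002, 2.36]
force: [1.6, -0.2, -0.2]
width: 0.849
finger_force: 0.0
```

Request:
inch_along(moves="0,0,0.188,0,0,0,1;0,0,0.376,0,0,0,1;0,0,0.564,0,0,0,1;0,0,0.752,0,0,0,1;0,0,0.826,0,0,0,1")

```text
t: 51.3
eef_pos: [0.4166, 0.4882, 0.1722]
tcp_rot: [-3.141, -0.002, 1.536]
force: [0.5, -0.1, -0.2]
width: 1.0
finger_force: 0.0
```

```bash
cat >> m.py <<'E'
def closed(t):
    m=mask(t,110,14,130,60,(60,240,150,268));k=big(cv2.morphologyEx(m,3,np.ones((7,7))));rc=cv2.minAreaRect(k);b=cv2.boxPoints(rc)
    w=np.array([onz('top',u,v,.04) for u,v in b]);c=w.mean(0);e=[w[1]-w[0],w[2]-w[1]];L=max(e,key=np.linalg.norm)
    print('case c',c.round(4),'sides',[np.linalg.norm(x).round(4) for x in e],'ang of long',np.arctan2(L[1],L[0]).round(4))
E
python3 - <<'E'
from m import *
t=snap('top','top19.png');s=snap('side','side19.png');closed(t)
a=big(mask(t,10,8,170,110,(80,200,150,268)));b=big(mask(s,10,8,170,90,(170,350,220,370)))
print('tab',tri(cen(a),cen(b)))
rel([.40,.27,.2],[np.pi,0,1.54])
E
```

```text
case c [0.4017 0.2702 0.04  ] sides [np.float64(0.0613), np.float64(0.1839)] ang of long -1.5932
tab (array([0.3546949 , 0.27456308, 0.02976115]), np.float64(0.00037200995404883903))
pose [0.4166 0.4882 0.1722] [-3.141e+00 -2.000e-03  1.539e+00] rv [-0.001  -0.0021 -0.0011] d [-0.2186 -0.0097 -0.0282]
```

Request:
inch_along(moves="0,0,-0.008,-0.06,-0.004,0,1;0,0,-0.01,-0.12,-0.009,0,1;0,0,-0.01,-0.178,-0.0094,0,1;0,0,-0.01,-0.178,-0.0094,0.04,1;0,0,-0.01,-0.178,-0.0094,0.07,1")

```text
t: 52.02
eef_pos: [0.4019, 0.3101, 0.1015]
tcp_rot: [-3.142, -0.003, 1.551]
force: [0.2, 0.3, 0.7]
width: 1.0
finger_force: 0.0
```

```bash
python3 - <<'E'
from h import *
rel([.4026,.31,.026],[np.pi,0,1.548])
E
```

```text
pose [0.4019 0.3101 0.1015] [-3.142e+00 -3.000e-03  1.551e+00] rv [-0.0001 -0.003   0.0026] d [-0.0003  0.0007  0.0755]
```

Request:
inch_along(moves="0,-0.003,0.003,0,0.0007,0.04,1;0,-0.003,0.003,0,0.0007,0.065,1;0,-0.003,0.003,0,0.0007,0.0755,1;0,-0.003,0.003,0,0.0007,0.0755,1")

```text
t: 52.52
eef_pos: [0.4022, 0.311, 0.0263]
tcp_rot: [-3.14, 0.001, 1.548]
force: [-0.6, 0.5, 0.4]
width: 0.998
finger_force: 0.0
```

Request:
inch_along(moves="0,0,0,0,0,0,0.4;0,0,0,0,0,0,0.4;0,0,0,0,0,0,0.4;0,0,0,0,0,0,0.4")

```text
t: 53.02
eef_pos: [0.4028, 0.3115, 0.0277]
tcp_rot: [3.141, -0.001, 1.547]
force: [-2.2, 0.1, 6.3]
width: 0.715
finger_force: 64.0
```

Request:
inch_along(moves="0,0,0,0,0,-0.04,0.4;0,0,0,0,0,-0.09,0.4;0,0,0,0,0,-0.14,0.4;0,0,0,0,0,-0.14,0.4")

```text
t: 53.52
eef_pos: [0.4043, 0.3128, 0.1705]
tcp_rot: [3.136, -0.004, 1.547]
force: [-0.1, -0.2, -4.3]
width: 0.71
finger_force: 68.5
```

```bash
python3 - <<'E'
from h import *
print(np.round(r.get_obs()['joint_pos'],3))
E
```

```text
[0.655 0.271 1.954 0.    0.91  0.679]
```

Request:
inch_along(moves="0,0.17,0,0,0,0,0.4;0,0.34,0,0,0,0,0.4;0,0.51,0,0,0,0,0.4;0,0.68,0,0,0,0,0.4;0,0.85,0,0,0,0,0.4")

```text
t: 54.15
eef_pos: [0.3989, 0.3109, 0.1642]
tcp_rot: [-3.124, -0.745, 1.543]
force: [-1.3, -0.2, -4.5]
width: 0.707
finger_force: 68.5
```

```bash
python3 - <<'E'
from h import *
print(np.round(r.get_obs()['joint_pos'],3))
E
```

```text
[ 0.222  0.298  2.218  1.134  0.817 -0.652]
```

Request:
inch_along(moves="0,0.15,0,0,0,0,0.4;0,0.3,0,0,0,0,0.4;0,0.45,0,0,0,0,0.4;0,0.6,0,0,0,0,0.4;0,0.72,0,0,0,0,0.4")

```text
t: 54.78
eef_pos: [0.3992, 0.311, 0.1631]
tcp_rot: [-2.992, -1.462, 1.405]
force: [0.3, 0.2, -5.2]
width: 0.711
finger_force: 68.9
```

Request:
inch_along(moves="0,0,0,0,0,0,0.4;0,0,0,0,0,0,0.4")

```text
t: 55.02
eef_pos: [0.3991, 0.3117, 0.1643]
tcp_rot: [-3.009, -1.458, 1.424]
force: [-0.1, 0.1, -4.1]
width: 0.709
finger_force: 68.9
```

```bash
python3 - <<'E'
from h import *
print(np.round(r.get_obs()['joint_pos'],3))
z=R.from_euler('xyz',r.get_obs()['tcp_rot']).as_matrix();print(z.round(3))
E
```

```text
[-0.029  0.779  2.253  1.543  1.461 -1.445]
[[ 0.016  1.     0.013]
 [ 0.112 -0.015  0.994]
 [ 0.994 -0.015 -0.112]]
```

Request:
inch_along(moves="0,0.11,0,0,0,0,0.4;0,0.11,0,0,0,0,0.4;0,0.11,0,0,0,0,0.4")

```text
t: 55.4
eef_pos: [0.3994, 0.3119, 0.1654]
tcp_rot: [-1.706, -1.558, 0.121]
force: [-0.1, 0.2, -4.5]
width: 0.713
finger_force: 68.9
```

```bash
python3 - <<'E'
from m import *
print(np.round(r.get_obs()['joint_pos'],3))
rel([.40,.31,.14],R.from_matrix(np.c_[[0,-0.0,1],[1,.0,0],[0,1,0]]).as_euler('xyz'))
s=snap('side','side20.png')
g=mask(s,110,14,130,40,(150,400,100,380));k=big(g);print(cv2.boxPoints(cv2.minAreaRect(k)).round(0).tolist())
cv2.imwrite('pics/s20.png',s[:,:,::-1])
E
```

```text
[-0.034  0.865  2.234  1.551  1.57  -1.516]
pose [0.3994 0.3119 0.1654] [-1.706 -1.558  0.121] rv [ 0.0144  0.0016 -0.0127] d [-0.0254  0.0009 -0.0018]
[[251.0, 221.0], [254.0, 209.0], [296.0, 221.0], [293.0, 232.0]]<sys>:0: UserWarning: Gimbal lock detected. Setting third angle to zero since it is not possible to uniquely determine all angles.
```

Request:
inch_along(moves="0.014,0.0016,-0.0127,-0.015,0,0,0.4;0.014,0.0016,-0.0127,-0.028,0,0,0.4;0.014,0.0016,-0.0127,-0.031,0,0,0.4;0.014,0.0016,-0.0127,-0.031,0,0,0.4")

```text
t: 55.95
eef_pos: [0.3989, 0.3117, 0.1335]
tcp_rot: [-0.629, -1.567, -0.943]
force: [0.1, -1.1, -4.3]
width: 0.715
finger_force: 68.9
```

Request:
inch_along(moves="0,0,0,-0.003,0,0,0.4;0,0,0,-0.003,0,0,0.4")

```text
t: 56.2
eef_pos: [0.399, 0.3117, 0.1309]
tcp_rot: [-0.356, -1.568, -1.216]
force: [1.0, 0.2, -4.6]
width: 0.712
finger_force: 69.0
```

Request:
inch_along(moves="0,0,0,-0.002,0,0,0.4;0,0,0,-0.002,0,0,0.4")

```text
t: 56.45
eef_pos: [0.3989, 0.3117, 0.1303]
tcp_rot: [-0.065, -1.564, -1.507]
force: [-1.1, -1.9, 6.0]
width: 0.716
finger_force: 69.1
```

Request:
inch_along(moves="0,0,0,-0.002,0,0,0.4;0,0,0,-0.002,0,0,0.4")

```text
t: 56.7
eef_pos: [0.3988, 0.3116, 0.1302]
tcp_rot: [0.028, -1.56, -1.6]
force: [-1.7, -2.9, 16.4]
width: 0.718
finger_force: 69.3
```

Request:
inch_along(moves="0,0,0,0.0025,0,0,0.4;0,0,0,0.0025,0,0,0.8;0,0,0,0.0025,0,0,1;0,0,0,0.0025,0,-0.01,1;0,0,0,0.0025,0,-0.04,1")

```text
t: 57.32
eef_pos: [0.3983, 0.2715, 0.1292]
tcp_rot: [-0.404, -1.567, -1.166]
force: [0.8, 0.4, -0.2]
width: 1.001
finger_force: 0.0
```

Request:
inch_along(moves="0,0,0,0.01,0,-0.05,1;0,0,0,0.06,0,-0.07,1;0,-0.17,0,0.11,0,-0.07,1;0,-0.34,0,0.15,0,-0.07,1;0,-0.51,0,0.15,0,-0.07,1")

```text
t: 57.95
eef_pos: [0.3995, 0.1999, 0.2803]
tcp_rot: [-3.14, -1.112, 1.567]
force: [-0.6, 0.6, -0.6]
width: 1.0
finger_force: 0.0
```

Request:
inch_along(moves="0,-0.17,0,0,0,0,1;0,-0.34,0,0,0,0,1;0,-0.51,0,0,0,0,1;0,-0.68,0,0,0,0,1;0,-0.85,0,0,0,0,1")

```text
t: 58.58
eef_pos: [0.3994, 0.2001, 0.2799]
tcp_rot: [3.141, -0.262, 1.57]
force: [0.0, -0.4, 0.3]
width: 1.003
finger_force: 0.0
```

Request:
inch_along(moves="0,-0.17,0,0,0,0,1;0,-0.21,0,0,0,0,1;0,-0.21,0,0,0,0,1")

```text
t: 58.95
eef_pos: [0.3988, 0.2013, 0.2788]
tcp_rot: [-3.139, -0.057, 1.573]
force: [0.3, 0.4, 0.5]
width: 0.999
finger_force: 0.0
```

```bash
python3 - <<'E'
from m import *
print(np.round(r.get_obs()['joint_pos'],3))
rel([.399,.319,.28],[np.pi,0,np.pi/2])
s=snap('side','side21.png');cv2.imwrite('pics/s21.png',s[120:360,150:420,::-1])
t=snap('top','top21.png')
k=big(mask(t,110,14,110,40,(60,240,150,268)))
if k is not None: print(cv2.contourArea(k),cv2.boxPoints(cv2.minAreaRect(k)).round(0).tolist())
k=big(mask(s,110,14,130,40,(150,400,100,380)));print(cv2.contourArea(k),cv2.boxPoints(cv2.minAreaRect(k)).round(0).tolist())
for p in ([.43,.299,0],[.43,.299,.18],[.368,.299,0],[.368,.299,.18],[.43,.339,0],[.368,.339,.18]): print(p,np.round(proj('side',p)),np.round(proj('top',p)))
E
```

```text
[0.426 0.026 1.976 0.059 1.119 0.398]
pose [0.3988 0.2013 0.2788] [-3.139 -0.057  1.573] rv [-0.0025 -0.057   0.0021] d [0.1176 0.0005 0.0056]
68.5 [[223.0, 150.0], [239.0, 150.0], [239.0, 155.0], [223.0, 155.0]]
106.0 [[227.0, 169.0], [244.0, 156.0], [248.0, 161.0], [232.0, 175.0]]
[0.43, 0.299, 0] [257. 329.] [119. 225.]
[0.43, 0.299, 0.18] [256. 236.] [ 90. 221.]
[0.368, 0.299, 0] [292. 335.] [119. 249.]
[0.368, 0.299, 0.18] [295. 242.] [ 89. 250.]
[0.43, 0.339, 0] [250. 344.] [104. 225.]
[0.368, 0.339, 0.18] [289. 254.] [ 72. 250.]
```

```bash
python3 - <<'E'
from h import *
s=cv2.imread('pics/side21.png');t=cv2.imread('pics/top21.png')
g=cv2.cvtColor(s,cv2.COLOR_BGR2HSV)
for z in(.02,.09,.16):
    print([tuple(int(q) for q in g[tuple(np.round(proj('side',[x,.339,z])[::-1]).astype(int))]) for x in(.355,.363,.375,.40,.425,.435,.445)])
g=cv2.cvtColor(t,cv2.COLOR_BGR2HSV)
for y in(.285,.294,.304,.319,.334,.345): print(y,[tuple(int(q) for q in g[tuple(np.round(proj('top',[x,y,.18])[::-1]).astype(int))]) for x in(.36,.38,.40,.42,.44)])
E
```

```text
[(14, 71, 231), (14, 74, 239), (90, 5, 112), (83, 9, 111), (135, 5, 103), (12, 79, 133), (12, 84, 124)]
[(15, 72, 235), (111, 177, 131), (120, 2, 113), (165, 5, 113), (0, 5, 112), (14, 72, 227), (14, 73, 225)]
[(13, 71, 222), (111, 88, 125), (165, 5, 112), (165, 4, 115), (150, 2, 120), (13, 66, 227), (14, 67, 227)]
0.285 [(27, 23, 98), (27, 23, 98), (23, 21, 95), (105, 49, 63), (26, 22, 82)]
0.294 [(30, 21, 98), (27, 23, 98), (60, 7, 74), (105, 62, 49), (104, 57, 49)]
0.304 [(30, 18, 98), (23, 21, 98), (27, 23, 113), (105, 60, 76), (101, 58, 48)]
0.319 [(23, 21, 98), (23, 21, 98), (30, 19, 121), (104, 54, 89), (99, 60, 55)]
0.334 [(26, 18, 98), (26, 21, 98), (23, 21, 98), (28, 21, 170), (102, 54, 95)]
0.345 [(26, 18, 97), (26, 21, 99), (26, 21, 98), (26, 21, 98), (28, 16, 232)]
```

The samples confirm it: the case stands on end with its grey base facing +y, over x 0.37–0.43. Next I'll regrip it from the top.

Request:
inch_along(moves="0,-0.057,0,0.05,0,0,1;0,-0.057,0,0.1,0,0,1;-0.0025,-0.057,0.002,0.1176,0.0005,0.006,1;-0.0025,-0.057,0.002,0.1176,0.0005,0.006,1")

```text
t: 59.55
eef_pos: [0.3992, 0.3185, 0.2789]
tcp_rot: [-3.141, 0.0, 1.57]
force: [0.2, -0.5, -0.0]
width: 0.996
finger_force: 0.0
```

```bash
python3 - <<'E'
from h import *
rel([.399,.319,.157],[np.pi,0,np.pi/2])
E
```

```text
pose [0.3992 0.3185 0.2789] [-3.141  0.     1.57 ] rv [-0.001   0.0003 -0.0008] d [ 6.000e-04 -1.000e-04  1.219e-01]
```

Request:
inch_along(moves="0,0,0,0,0,0.05,1;0,0,0,0,0,0.09,1;0,0,0,0,0,0.11,1;0,0,0,0,0,0.12,1;0,0,0,0,0,0.12,1")

```text
t: 60.18
eef_pos: [0.3996, 0.318, 0.1598]
tcp_rot: [-3.142, -0.0, 1.568]
force: [-0.2, 0.6, -0.3]
width: 0.999
finger_force: 0.0
```

Request:
inch_along(moves="0,0,0,0,0,0,0.4;0,0,0,0,0,0,0.4;0,0,0,0,0,0,0.4;0,0,0,0,0,0,0.4")

```text
t: 60.68
eef_pos: [0.3998, 0.3194, 0.1612]
tcp_rot: [3.14, -0.002, 1.57]
force: [-1.9, -1.4, 6.1]
width: 0.719
finger_force: 65.1
```

Request:
inch_along(moves="0,0,0,0,0,-0.02,0.4;0,0,0,0,0,-0.04,0.4;0,0,-0.188,0,0,-0.04,0.4;0,0,-0.376,0,0,-0.04,0.4;0,0,-0.564,0,0,-0.04,0.4")

```text
t: 61.3
eef_pos: [0.3993, 0.319, 0.2003]
tcp_rot: [3.141, -0.0, 2.139]
force: [0.1, 0.3, -5.1]
width: 0.718
finger_force: 67.4
```

Request:
inch_along(moves="0,0,-0.188,0,0,0,0.4;0,0,-0.376,0,0,0,0.4;0,0,-0.564,0,0,0,0.4;0,0,-0.752,0,0,0,0.4;0,0,-0.94,0,0,0,0.4")

```text
t: 61.92
eef_pos: [0.3993, 0.3189, 0.2002]
tcp_rot: [3.141, 0.001, 3.076]
force: [0.0, -0.2, -3.8]
width: 0.717
finger_force: 67.4
```

Request:
inch_along(moves="0,0,-0.188,0,0,0,0.4;0,0,-0.376,0,0,0,0.4;0,0,-0.564,0,0,0,0.4;0,0,-0.752,0,0,0,0.4;0,0,-0.94,0,0,0,0.4")

```text
t: 62.55
eef_pos: [0.3993, 0.3189, 0.2002]
tcp_rot: [-3.142, 0.001, -2.27]
force: [0.1, -0.8, -3.4]
width: 0.722
finger_force: 67.4
```

Request:
inch_along(moves="0,0,-0.188,0,0,0,0.4;0,0,-0.376,0,0,0,0.4;0,0,-0.564,0,0,0,0.4;0,0,-0.698,0,0,0,0.4;0,0,-0.698,0,0,0,0.4")

```text
t: 63.18
eef_pos: [0.3993, 0.319, 0.2001]
tcp_rot: [-3.141, 0.001, -1.579]
force: [0.4, 0.3, -4.6]
width: 0.72
finger_force: 67.4
```

Request:
inch_along(moves="0,0,-0.008,0,0,0.02,0.4;0,0,-0.008,0,0,0.035,0.4;0,0,-0.008,0,0,0.038,0.4;0,0,-0.008,0,0,0.038,0.4")

```text
t: 63.68
eef_pos: [0.3996, 0.3191, 0.162]
tcp_rot: [-3.141, 0.001, -1.571]
force: [0.3, -0.1, -4.0]
width: 0.721
finger_force: 67.4
```

Request:
inch_along(moves="0,0,0,0,0,0.0025,0.4;0,0,0,0,0,0.0025,0.4")

```text
t: 63.92
eef_pos: [0.4001, 0.3198, 0.1612]
tcp_rot: [-3.14, 0.002, -1.571]
force: [-2.5, -1.5, 11.8]
width: 0.717
finger_force: 69.2
```

Request:
inch_along(moves="0,0,0,0,0,-0.0015,0.4;0,0,0,0,0,-0.0015,0.8;0,0,0,0,0,-0.0015,1;0,0,0,0,0,-0.05,1;0,0,0,0,0,-0.11,1")

```text
t: 64.55
eef_pos: [0.3989, 0.3185, 0.2697]
tcp_rot: [3.14, -0.001, -1.57]
force: [1.4, 0.7, 0.1]
width: 1.003
finger_force: 0.0
```

Request:
inch_along(moves="0,0,0.188,0.03,0,-0.01,1;0,0,0.376,0.06,0,-0.01,1;0,0,0.564,0.09,0,-0.01,1;0,0,0.752,0.12,0,-0.01,1;0,0,0.94,0.13,0,-0.01,1")

```text
t: 65.18
eef_pos: [0.3995, 0.1876, 0.2794]
tcp_rot: [-3.141, 0.001, -2.515]
force: [0.2, -0.4, 0.2]
width: 1.001
finger_force: 0.0
```

Request:
inch_along(moves="0,0,0.188,0,0,0,1;0,0,0.376,0,0,0,1;0,0,0.564,0,0,0,1;0,0,0.752,0,0,0,1;0,0,0.94,0,0,0,1")

```text
t: 65.8
eef_pos: [0.3997, 0.189, 0.2794]
tcp_rot: [3.14, 0.001, 2.832]
force: [0.3, 0.3, 0.8]
width: 0.999
finger_force: 0.0
```

Request:
inch_along(moves="0,0,0.188,0,0,0,1;0,0,0.376,0,0,0,1;0,0,0.564,0,0,0,1;0,0,0.752,0,0,0,1;0,0,0.94,0,0,0,1")

```text
t: 66.42
eef_pos: [0.3997, 0.189, 0.2794]
tcp_rot: [3.14, -0.0, 1.894]
force: [-0.1, 0.2, -1.4]
width: 1.003
finger_force: 0.0
```

Request:
inch_along(moves="0,0,0.188,0,0,0,1;0,0,0.32,0,0,0,1;0,0,0.32,0,0,0,1")

```text
t: 66.8
eef_pos: [0.3996, 0.189, 0.2794]
tcp_rot: [3.141, -0.001, 1.581]
force: [-0.3, -0.7, 0.3]
width: 1.001
finger_force: 0.0
```

```bash
python3 - <<'E'
from h import *
print(np.round(r.get_obs()['joint_pos'],3))
rel([.3995,.19,.28],[np.pi,0,np.pi/2])
for n in('side','top'): snap(n,n+'22.png')
g=cv2.cvtColor(cv2.imread('pics/side22.png'),cv2.COLOR_BGR2HSV)
for z in(.02,.09,.16):
    print([tuple(int(q) for q in g[tuple(np.round(proj('side',[x,.34,z])[::-1]).astype(int))]) for x in(.355,.363,.375,.40,.425,.435,.445)])
E
```

```text
[0.438 0.029 1.971 0.    1.141 0.427]
pose [0.3996 0.189  0.2794] [ 3.141e+00 -1.000e-03  1.581e+00] rv [ 0.0009 -0.0008  0.0107] d [ 0.001  -0.0001 -0.0006]
[(14, 68, 229), (14, 70, 230), (109, 164, 148), (105, 5, 111), (110, 160, 150), (14, 108, 139), (11, 86, 124)]
[(14, 71, 235), (14, 71, 218), (111, 156, 149), (111, 153, 150), (110, 147, 151), (14, 211, 178), (14, 184, 168)]
[(13, 72, 224), (13, 69, 193), (111, 144, 152), (60, 2, 114), (112, 143, 152), (14, 74, 241), (14, 68, 228)]
```

The lid's blue now faces +y and the base faces the robot's right side. Next comes the horizontal grip from the base side.

Request:
inch_along(moves="0,0.17,0.01,0,0,0,1;0,0.34,0.01,0,0,0,1;0,0.51,0.01,0,0,0,1;0,0.68,0.01,0,0,0,1;0,0.85,0.01,0,0,0,1")

```text
t: 67.53
eef_pos: [0.4003, 0.1885, 0.2802]
tcp_rot: [3.138, -0.856, 1.575]
force: [-0.7, 0.3, -1.7]
width: 0.998
finger_force: 0.0
```

Request:
inch_along(moves="0,0.17,0,0,0,0,1;0,0.34,0,0,0,0,1;0,0.51,0,0,0,0,1;0,0.68,0,0,0,0,1;0,0.72,0,0,0,0,1")

```text
t: 68.15
eef_pos: [0.3997, 0.1886, 0.2777]
tcp_rot: [-1.232, -1.564, -0.339]
force: [-0.4, 0.0, -0.2]
width: 0.998
finger_force: 0.0
```

Request:
inch_along(moves="0,0,0,0,0,0,1;0,0,0,0,0,0,1")

```text
t: 68.4
eef_pos: [0.3996, 0.1892, 0.28]
tcp_rot: [-2.869, -1.568, 1.3]
force: [-0.4, -0.2, 0.3]
width: 1.004
finger_force: 0.0
```

```bash
cat >> h.py <<'E'
LEFT=R.from_matrix(np.c_[[0,0,1],[1,0,0],[0,1,0]])
def relm(pos,Rt):
    o=r.get_obs();R0=R.from_euler('xyz',o['tcp_rot'])
    print('pose',np.round(o['eef_pos'],4),'rv',(R0.inv()*Rt).as_rotvec().round(4),'d',R0.inv().apply(np.array(pos)-o['eef_pos']).round(4),'j',np.round(o['joint_pos'],3))
E
python3 - <<'E'
from h import *
relm([.3995,.19,.132],LEFT)
E
```

```text
pose [0.3996 0.1892 0.28  ] rv [-0.0018  0.0028 -0.0008] d [-0.148   0.      0.0012] j [-0.328  0.587  2.219  1.257  1.675 -1.252]
```

Request:
inch_along(moves="0,0,0,-0.05,0,0,1;0,0,0,-0.1,0,0,1;0,0,0,-0.148,0,0,1;0,0,0,-0.148,0,0.02,1;0,0,0,-0.148,0,0.05,1")

```text
t: 69.03
eef_pos: [0.4, 0.2392, 0.1315]
tcp_rot: [-2.627, -1.569, 1.056]
force: [0.4, 0.8, 0.9]
width: 0.998
finger_force: 0.0
```

```bash
python3 - <<'E'
from h import *
relm([.3995,.3195,.132],LEFT)
E
```

```text
pose [0.4    0.2392 0.1315] rv [-0.0002  0.0019 -0.001 ] d [ 0.0006 -0.0005  0.0803] j [-0.212  0.944  2.183  1.359  1.572 -1.555]
```

Request:
inch_along(moves="0,0,0,0,0,0.04,1;0,0,0,0,0,0.065,1;0,0,0,0,0,0.078,1;0,0,0,0,0,0.078,1")

```text
t: 69.53
eef_pos: [0.3988, 0.3175, 0.1321]
tcp_rot: [-2.032, -1.57, 0.464]
force: [-0.1, 0.1, -0.2]
width: 1.001
finger_force: 0.0
```

Request:
inch_along(moves="0,0,0,0,0,0,0.4;0,0,0,0,0,0,0.4;0,0,0,0,0,0,0.4;0,0,0,0,0,0,0.4")

```text
t: 70.03
eef_pos: [0.3995, 0.3166, 0.1316]
tcp_rot: [-1.344, -1.568, -0.228]
force: [2.9, -3.1, 3.8]
width: 0.714
finger_force: 67.3
```

Request:
inch_along(moves="0,0,0,0.03,0,0,0.4;0,0,0,0.06,0,0,0.4;0,0,0,0.08,0,0,0.4;0,0,0,0.08,0,0,0.4")

```text
t: 70.53
eef_pos: [0.399, 0.317, 0.2114]
tcp_rot: [-2.39, -1.568, 0.821]
force: [0.1, -0.2, -5.0]
width: 0.718
finger_force: 66.8
```

Held. Now I'll tilt back to tool-down, which brings the base uppermost.

Request:
inch_along(moves="0,-0.17,0,0,0,0,0.4;0,-0.34,0,0,0,0,0.4;0,-0.51,0,0,0,0,0.4;0,-0.68,0,0,0,0,0.4;0,-0.85,0,0,0,0,0.4")

```text
t: 71.15
eef_pos: [0.3989, 0.3161, 0.2103]
tcp_rot: [-3.137, -0.714, 1.568]
force: [-1.7, 0.5, -6.0]
width: 0.715
finger_force: 66.4
```

Request:
inch_along(moves="0,-0.17,0,0,0,0,0.4;0,-0.34,0,0,0,0,0.4;0,-0.51,0,0,0,0,0.4;0,-0.68,0,0,0,0,0.4;0,-0.72,0,0,0,0,0.4")

```text
t: 71.78
eef_pos: [0.399, 0.318, 0.2103]
tcp_rot: [-3.138, 0.005, 1.575]
force: [0.0, 1.0, -5.1]
width: 0.719
finger_force: 66.4
```

Request:
inch_along(moves="0,0,0,0,0,0,0.4;0,0,0,0,0,0,0.4")

```text
t: 72.03
eef_pos: [0.3985, 0.3163, 0.21]
tcp_rot: [-3.136, -0.0, 1.572]
force: [-0.0, 0.1, -4.5]
width: 0.722
finger_force: 66.5
```

```bash
python3 - <<'E'
from h import *
relm([.42,.1,.2],R.from_euler('xyz',[np.pi,0,np.pi/2]))
E
```

```text
pose [0.3985 0.3163 0.21  ] rv [-0.0059 -0.0003  0.0013] d [-0.2163  0.0213  0.0098] j [0.666 0.221 1.916 0.005 1.009 0.662]
```

Request:
inch_along(moves="0,0,0,-0.06,0.01,0,0.4;0,0,0,-0.12,0.02,0,0.4;0,0,0,-0.18,0.03,0,0.4;0,0,0,-0.24,0.04,0,0.4;0,0,0,-0.3,0.05,0,0.4")

```text
t: 72.65
eef_pos: [0.4488, 0.0144, 0.2108]
tcp_rot: [-3.138, -0.002, 1.571]
force: [1.5, 0.6, -4.0]
width: 0.716
finger_force: 66.9
```

Request:
inch_along(moves="0,0,0,-0.06,0.01,0,0.4;0,0,0,-0.12,0.02,0,0.4;0,0,0,-0.18,0.03,0,0.4;0,0,0,-0.24,0.04,0,0.4;0,0,0,-0.3,0.04,0,0.4")

```text
t: 73.28
eef_pos: [0.489, -0.2856, 0.2101]
tcp_rot: [-3.139, -0.002, 1.57]
force: [0.8, 0.2, -4.2]
width: 0.717
finger_force: 66.9
```

Request:
inch_along(moves="0,0,0.18,-0.02,0,0,0.4;0,0,0.36,-0.02,0,0,0.4;0,0,0.54,-0.02,0,0,0.4;0,0,0.72,-0.02,0,0,0.4;0,0,0.9,-0.02,0,0,0.4")

```text
t: 73.9
eef_pos: [0.4885, -0.3033, 0.21]
tcp_rot: [-3.138, 0.001, 0.664]
force: [0.4, 0.3, -4.6]
width: 0.717
finger_force: 66.7
```

Request:
inch_along(moves="0,0,0.18,0,0,0,0.4;0,0,0.36,0,0,0,0.4;0,0,0.54,0,0,0,0.4;0,0,0.736,0,0,0,0.4;0,0,0.736,0,0,0,0.4")

```text
t: 74.53
eef_pos: [0.4887, -0.3033, 0.2101]
tcp_rot: [-3.14, 0.004, -0.065]
force: [-0.1, 0.2, -4.4]
width: 0.718
finger_force: 66.9
```

```bash
python3 - <<'E'
from h import *
relm([.4890,-.3038,.06],R.from_euler('xyz',[np.pi,0,-.065]))
E
```

```text
pose [ 0.4887 -0.3033  0.2101] rv [-0.0015  0.0037  0.0004] d [0.0008 0.0007 0.1501] j [-0.558  0.32   1.778 -0.     1.047  1.078]
```

Request:
inch_along(moves="-0.001,0.004,0,0,0,0.05,0.4;-0.001,0.004,0,0,0,0.1,0.4;-0.001,0.004,0,0,0.0005,0.15,0.4;-0.001,0.004,0,0,0.0005,0.178,0.4;-0.001,0.004,0,0,0.0005,0.181,0.4")

```text
t: 75.15
eef_pos: [0.4873, -0.3028, 0.0275]
tcp_rot: [-3.14, 0.003, -0.061]
force: [-0.2, -0.3, -4.5]
width: 0.716
finger_force: 67.7
```

Request:
inch_along(moves="0,0,0,0,0,0.003,0.4;0,0,0,0,0,0.003,0.4")

```text
t: 75.4
eef_pos: [0.4899, -0.3039, 0.0278]
tcp_rot: [3.14, -0.003, -0.064]
force: [0.1, 0.1, -3.8]
width: 0.717
finger_force: 67.7
```

Request:
inch_along(moves="0,0,0,0,0,0.002,0.4;0,0,0,0,0,0.002,0.4")

```text
t: 75.65
eef_pos: [0.4894, -0.3034, 0.0251]
tcp_rot: [3.141, -0.001, -0.064]
force: [0.2, 0.9, -4.7]
width: 0.714
finger_force: 67.7
```

Request:
inch_along(moves="0,0,0,0,0,0.002,0.4;0,0,0,0,0,0.002,0.4")

```text
t: 75.9
eef_pos: [0.4896, -0.3033, 0.0234]
tcp_rot: [3.141, -0.001, -0.064]
force: [-0.8, 1.7, 5.2]
width: 0.711
finger_force: 68.7
```

Request:
inch_along(moves="0,0,0,0,0,0.002,0.4;0,0,0,0,0,0.002,0.4")

```text
t: 76.15
eef_pos: [0.4896, -0.3033, 0.023]
tcp_rot: [3.141, -0.001, -0.064]
force: [-6.7, 4.4, 27.5]
width: 0.716
finger_force: 71.1
```

Request:
inch_along(moves="0,0,0,0,0,-0.0025,0.4;0,0,0,0,0,-0.0025,0.4;0,0,0,0,0,-0.0025,0.8;0,0,0,0,0,-0.0025,1;0,0,0,0,0,-0.03,1")

```text
t: 76.78
eef_pos: [0.4878, -0.3025, 0.0491]
tcp_rot: [-3.14, 0.003, -0.064]
force: [0.4, -0.3, -0.6]
width: 1.002
finger_force: 0.0
```

Request:
inch_along(moves="0,0,0,0,0,-0.06,1;0,0,0,0,0,-0.12,1;0,0,0,0,-0.06,-0.15,1;0,0,0,0,-0.12,-0.15,1;0,0,0,0,-0.18,-0.15,1")

```text
t: 77.4
eef_pos: [0.5008, -0.1222, 0.2013]
tcp_rot: [3.141, -0.002, -0.065]
force: [1.1, 0.0, 0.8]
width: 1.0
finger_force: 0.0
```

Request:
inch_along(moves="0,0,0,0,-0.06,0,1;0,0,0,0,-0.12,0,1;0,0,0,0,-0.12,0,1")

```text
t: 77.78
eef_pos: [0.5083, -0.0003, 0.2004]
tcp_rot: [-3.141, -0.001, -0.059]
force: [-0.5, -0.4, 0.3]
width: 0.998
finger_force: 0.0
```

```bash
python3 - <<'E'
from m import *
t=snap('top','top30.png');s=snap('side','side30.png')
cv2.imwrite('pics/f.png',np.hstack([cv2.resize(t[150:270,260:440],(480,320)),cv2.resize(s[160:280,250:370],(320,320))])[:,:,::-1])
h=cv2.cvtColor(t,cv2.COLOR_RGB2HSV).astype(int)
m=((h[...,1]<40)&(h[...,2]>60)&(h[...,2]<190)).astype(np.uint8);z=np.zeros_like(m);z[165:262,325:385]=m[165:262,325:385]
k=big(cv2.morphologyEx(z,3,np.ones((5,5))));b=cv2.boxPoints(cv2.minAreaRect(k));w=np.array([onz('top',*p,.04) for p in b]);e=[w[1]-w[0],w[2]-w[1]];L=max(e,key=np.linalg.norm)
print('case',w.mean(0).round(4),[np.linalg.norm(x).round(4) for x in e],np.arctan2(L[1],L[0]).round(3))
for d in discs(t): print(d[:4],onz('top',d[1],d[2],.028).round(4))
m=(h[...,2]<75).astype(np.uint8);z=np.zeros_like(m);z[190:235,270:320]=m[190:235,270:320];k=big(z);(u,v),q=cv2.minEnclosingCircle(k);print('V',u,v,q,onz('top',u,v,.02).round(4))
E
```

```text
case [ 0.4495 -0.2959  0.04  ] [np.float64(0.1794), np.float64(0.0693)] -0.041
('silver', 414.0, 219.9, 11.3) [ 0.4379 -0.4511  0.028 ]
V 294.7542419433594 212.8474578857422 17.738752365112305 [ 0.4576 -0.1506  0.02  ]
```

View pics/f.png

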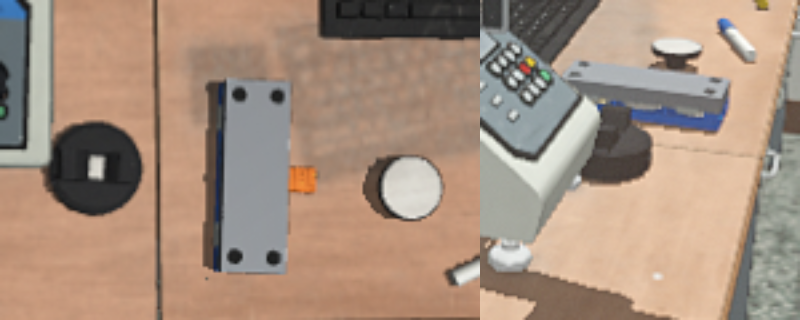

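The base is uppermost and flat on the blue lid, with the anvils unmoved. The top's corners are at about crop (226,78), (293,80), (288,273) and (222,271). I'll check the angle and centre from those edges.

```bash
python3 - <<'E'
from m import *
t=cv2.imread('pics/top30.png')[:,:,::-1].copy();h=cv2.cvtColor(t,cv2.COLOR_RGB2HSV).astype(int)
L=[];Rr=[]
m=(h[...,1]<25)&(h[...,2]>110)&(h[...,2]<190)
for v in range(184,248):
    c=np.where(m[v,335:378])[0]+335
    if 20<len(c)<32: L.append((c[0]-.5+.5,v));Rr.append((c[-1]+.5,v))
out=[]
for S in(L,Rr):
    w=np.array([onz('top',u,v,.04) for u,v in S]);p=np.polyfit(w[:,0],w[:,1],1);p=np.polyfit(*w[np.abs(np.polyval(p,w[:,0])-w[:,1])<.003][:,:2].T,1);out.append(p);print(len(S),'ang',np.arctan(p[0]).round(4),'y at .4475',np.polyval(p,.4475).round(4))
w=[onz('top',356.6,150+a*.375,.04)[0] for a in(79,273)];print('x range',w,np.mean(w))
E
```

```text
56 ang -0.0492 y at .4475 -0.2704
56 ang -0.0482 y at .4475 -0.3299
x range [np.float64(0.5381280198774036), np.float64(0.3584731933958384)] 0.44830060663662097
```

```bash
python3 -c "
from cell import r
print(r.finish_job())"
```

```text
the job is handed in; nothing more can be done
None
```

The job is handed in: all three blocks are nested and the case is shut, turned base-up on its blue lid. It lies within about 1 mm of midway between the anvils, about 1° off square, and the anvils did not move.

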